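Rack the whole cassettes and hang the carrier on the drain stand

TASK

Sort the tissue cassettes on the left of the desk: lay every whole one flat in a pocket of the steel carrier, put the snapped ones in the white reject dish, and leave the other things where they are. On the drain stand, loosen the red clamp knob, slide the right hook out until the hooks are as far apart as the carrier's two end pins, and tighten the knob again. Then hang the loaded carrier level by its pins on both hooks, never tipping it, and let go.

Things in the scene. Friction and masses are not known exactly. Their poses are not given: they have to be found in the camera images.
- whole_1_mid (a point): centre (half-way up) of a whole tissue cassette: pale green perforated plastic case, 40 long (its y) x 28 wide (its x) x 13 mm high, lying flat; the last 8 mm at its +y end are a lower sloped white label face, so it is best gripped across the 28 mm width; 22 g. May be absent
- whole_2_mid (a point): centre (half-way up) of a whole tissue cassette: pale green perforated plastic case, 40 long (its y) x 28 wide (its x) x 13 mm high, lying flat; the last 8 mm at its +y end are a lower sloped white label face, so it is best gripped across the 28 mm width; 22 g. May be absent
- whole_3_mid (a point): centre (half-way up) of a whole tissue cassette: pale green perforated plastic case, 40 long (its y) x 28 wide (its x) x 13 mm high, lying flat; the last 8 mm at its +y end are a lower sloped white label face, so it is best gripped across the 28 mm width; 22 g. May be absent
- whole_4_mid (a point): centre (half-way up) of a whole tissue cassette: pale green perforated plastic case, 40 long (its y) x 28 wide (its x) x 13 mm high, lying flat; the last 8 mm at its +y end are a lower sloped white label face, so it is best gripped across the 28 mm width; 22 g. May be absent
- snapped_1_mid (a point): centre (half-way up) of a snapped cassette: same pale green plastic, but the label end has broken off with a ragged edge and only 25 mm of its length (its y) remain; 28 wide (its x), 13 mm high; lying flat; 15 g. May be absent
- snapped_2_mid (a point): centre (half-way up) of a snapped cassette: same pale green plastic, but the label end has broken off with a ragged edge and only 22 mm of its length (its y) remain; 28 wide (its x), 13 mm high; lying flat; 15 g. May be absent
- carrier: loose cassette carrier, steel, 0.24 to 0.39 kg, origin at the centre of its underside, z up; a shallow tray 40 (x) x 213 mm (y) with a 3 mm floor and 3.5 mm high lips, four pockets in a row along y, a black handle in the middle, and at each end an upright with a round pin sticking out along y, 34 mm above the underside. It stands free on the desk at the start
- carrier_handle (a point): middle of the black handle block at the centre of the carrier, 38 mm above the carrier's underside; the block is 22 (x) x 16 (y) x 32 mm (z), its top 54 mm above the underside; below it is a thinner stem
- pocket_1 (a point): centre of the floor of a carrier pocket: 34 (x) x 45 mm (y) inside, axes as the carrier's, lip 3.5 mm high; a cassette lies flat in it with its length along y, either way round
- pocket_2 (a point): centre of the floor of a carrier pocket: 34 (x) x 45 mm (y) inside, axes as the carrier's, lip 3.5 mm high; a cassette lies flat in it with its length along y, either way round
- pocket_3 (a point): centre of the floor of a carrier pocket: 34 (x) x 45 mm (y) inside, axes as the carrier's, lip 3.5 mm high; a cassette lies flat in it with its length along y, either way round
- pocket_4 (a point): centre of the floor of a carrier pocket: 34 (x) x 45 mm (y) inside, axes as the carrier's, lip 3.5 mm high; a cassette lies flat in it with its length along y, either way round
- groove_a (a point): middle of the free stretch of the pin at the carrier's +y end, on the pin's axis: 8 mm pin, 20 mm free between the upright and a 16 mm end disc; the 6 mm hook bar goes under it here. The two such points are 234 mm apart
- groove_b (a point): middle of the free stretch of the pin at the carrier's -y end, on the pin's axis: 8 mm pin, 20 mm free between the upright and a 16 mm end disc; the 6 mm hook bar goes under it here. The two such points are 234 mm apart
- stand: fixed drain stand, origin under its base, which is 85 (x, from -50 to +35) x 320 mm (y); a rail along y on two posts carries two upturned hooks that reach out towards -x. Rail top 76 mm above the desk, hook tips 70 mm, blocks 83 mm, base top 10 mm; the rail, posts and blocks begin 27 mm behind (+x of) the hooks' low points
- hook_seat_left (a point): where the pin's axis lies when it rests in the left (+y) hook, which is fixed to the rail: 56 mm above the desk; the hook is a V-shaped bend of 6 mm bar open upwards, in the x-z plane, about 45 mm wide between its tip and its root, its tip 14 mm higher than this point; axes as the stand's
- hook_seat_right (a point): the same point of the right (-y) hook, which sits on a black block that slides along the rail; axes as the stand's
- hook_slide (a joint): position of the sliding hook along the rail, m; grows to the right (stand's -y), away from the left hook; 0 to 0.075. The hooks are 0.172 m + this value apart. Slides with 1 to 2 N when its clamp is loose; jammed by the clamp when tight
- clamp_knob (a joint): red quarter-turn clamp knob on top of the sliding block, rad; 0 is tight, grows anticlockwise seen from above to 1.5 fully loose; the block slides freely above 0.4; stays where it is left; needs about 0.2 N m. It rides along with the block, so the block can be drawn along by it
- knob_grip (a point): middle of the knob's grip bar, on its vertical axis, 101 mm above the desk: the bar is 40 long (its y) x 12 wide (its x) x 18 mm high, top 110 mm above the desk; its x and y turn with the knob, at 0 its y lies along the rail
- reject_dish_in (a point): centre of the inner floor, 3 mm above the desk, of a fixed shallow white dish, 64 (x) x 104 mm (y) outside, 3 mm walls, rim 11 mm above the desk. Behind and left of it stands a fixed monitor whose nearest screen corner (x 0.57 to 0.61, y 0.30 to 0.34) begins 90 mm above the desk
- tape_roll: bystander: roll of tape, 62 mm across, 19 mm high
- coverslips: bystander: small blue and white box, 35 x 35 x 22 mm
- forceps: bystander: steel forceps, 124 mm long

How it is judged:
By the outcome, as a careful person would: the job done as asked, in the order asked, and still so for the second after the job is handed in, with the robot touching nothing.
Of whole_1, whole_2, whole_3, whole_4 only 3 to 4 are there at a start; the rules pass over those that are not, and their reading is None.
Of snapped_1, snapped_2 only 1 to 2 are there at a start; the rules pass over those that are not, and their reading is None.
At some moment in a run one of whole_1, whole_2, whole_3, whole_4, snapped_1, snapped_2 may be knocked a few centimetres aside while the robot is not near it.
It also fails if it takes over 208 s, if anything falls off the work surface, if the arm or the gripper's body presses on something with over 40 N, if the wrist force passes 120 N, or if a joint passes its speed limit or range.

ROBOT

A 6-joint arm with a two-finger parallel gripper is mounted at the origin on a cart in front of the work surface, level with it; the furniture and walls round the work are solid. World frame = base frame: x ahead of the robot, y to its left, z up, the work surface at z = 0. Lengths are in m, angles in rad, forces in N, time in s.
With the tool pointing down it reaches from about 0.375 to 0.9 m from the base axis. Payload 3.1 kg.
Tool frame: the origin (TCP) lies midway between the tips of the shut fingers; the grasp point (between the pads) lies 19 mm behind it; z points along the fingers, y is the direction in which the jaws open and shut (so a half turn about z gives the same grasp; the last joint's range is limited). The gripper opens to 85 mm and grips with 20 to 120 N. Pads are 22 mm wide; open, the fingers measure 114 mm over their backs; the gripper's body (76 mm by 85 mm) begins 54 mm behind the grasp point. The pads swing forward as they close: fully open they stand 13 mm farther back than shut.
Start: joints at [-0.178, 0.527, 1.433, -0, 1.181, -0.178], TCP at [0.625, 0, 0.231] pointing down, gripper open.
Joint ranges: [-3.08, 3.08], [-0.75, 2.2], [0.22, 2.44], [-1.43, 4.57], [0, 2.65], [-2.85, 2.85]. Speed limits (rad/s): [2.79, 2.79, 3.14, 3.14, 3.14, 3.14].

INTERFACE

Orientations are given as a unit quaternion [x, y, z, w].
In Python, from bench import sensors, imaging, arm gives the robot as it stands.
- The arm moves only by the tool drive_tool, never from a script. Its argument "plan" is a list of rows, each a list of 7 numbers: the shift along the tool's x, y, z in units of 25 mm (1.0 is 25 mm), then the turn, a rotation vector about the tool's x, y, z in units of 6 degrees (1.0 is 6 degrees), then the closure, from 0 (fully open) to 1 (shut). In form: [[x, y, z, rx, ry, rz, hand], ...]. A call has 1 to 20 rows; each row shifts and turns the commanded pose from where the row before left it, along the tool's axes as they then stand; what a row does not reach is not made up. A row lasts 1/12 s, in which the tool goes at most 41.7 mm and 7.16 degrees, less where a joint would pass 70% of its speed; a pose out of reach is approached as far as the arm can. A call is refused whole if a number of a shift passes 1 or a number of a turn 1, either way. A call with a gripper value outside its range is refused whole. The fingers move at their own pace and stop on an object; "force" is the grip in N (left out, the last holds). Time passes only in rows, so rows that do not move let the fingers close. It gives the time, the measured TCP pose, the force and the opening at its end, in the units of the state.
- sensors.observe(): the state, without advancing time (a new reading comes with each control period).
- imaging.camera(name): name is "scene" or "side" or "wrist"; returns a dict with "frame" (400x640x3 uint8, red, green, blue), "fx", "fy", "cx", "cy" (pixels), "k1" (the pictures are not rectified: a ray, as slopes to the right and down, at radius r is drawn at 1 + k1 r^2 times it, then the intrinsics apply), "R" (3x3) and "t" (3): a world point X has camera coordinates R X + t. Camera axes: x right, y down, z forward; pixel columns grow to the right and rows downward; lengths in m; the calibration is good to about 2 mm. A picture is of the moment at which its call begins. There is no depth.
- arm.finish_job(): hands the job in, once; it reports no verdict.
Trained networks look in a picture, given as the dict that the camera call returned (one of the last four; its "shot" number tells which), for a name from the list of things; names that differ only in an ending like _2 or _b are one class to them, and where a whole thing is asked for, a point or a joint stands for the part that bears it (a point fixed in the world has none). Each returns a list of dicts, best first, with "score" (0 to 1); they miss things now and then, are a little off and sometimes report something else, mostly with a low value. They report only what shows in the picture. A call takes as long as a camera call.
- imaging.look_for(picture, thing): "location" ([x, y, z] in m, in world coordinates, good to about 4 mm: the middle of the surface that is visible of it).
The state is a dict: "time_s": time; "joint_positions": joint angles; "qd": joint speeds; "joint_efforts": joint torques, N m; "ee_pos": TCP position; "ee_rot": TCP orientation; "wrist_force": force on the tool from outside, world axes, zero at the start; "wrist_torque": the same for the moment, N m; "grip_width": opening from 0.0 (shut) to 1.0 (fully open).
Only numpy, scipy, OpenCV 4.12 (cv2) and the standard library are available. Lean on these libraries where they do the work, as an engineer would, in place of code of your own. Each camera call takes 0.05 s, during which the arm holds its last target.

## Working session

There is one attempt and no reset: what is moved stays moved. The work goes in short steps, Python scripts to look and compute and a tool call to move; the robot and the scene stay as the last step left them, time stands still between calls to the robot, and variables do not carry over. Pictures are saved under pics/ and viewed, and the job is handed in when it is done.

Besides the shell and the picture viewer there is one more tool, called by a JSON object that holds its "method" and its "body". drive_tool: Moves the arm, as the interface text tells. Its arguments: {"type":"object","properties":{"plan":{"type":"array"},"force":{"type":"number"}},"required":["plan"]}

```bash
ls; mkdir -p pics; cat > h.py <<'E'
import numpy as np, cv2
from bench import sensors, imaging, arm
from scipy.spatial.transform import Rotation as Rn
def save(c,name): cv2.imwrite('pics/'+name+'.png', cv2.cvtColor(c['frame'],cv2.COLOR_RGB2BGR))
def proj(c,X):
    p=np.asarray(c['R'])@np.asarray(X)+np.asarray(c['t']); s=p[:2]/p[2]; s=s*(1+c['k1']*(s@s)); return np.array([c['fx']*s[0]+c['cx'],c['fy']*s[1]+c['cy']])
def ray(c,u,v):
    d=np.array([(u-c['cx'])/c['fx'],(v-c['cy'])/c['fy']]); s=d.copy()
    for _ in range(20): s=d/(1+c['k1']*(s@s))
    R=np.asarray(c['R']); o=-R.T@np.asarray(c['t']); return o,R.T@np.array([s[0],s[1],1])
def onz(c,u,v,z):
    o,d=ray(c,u,v); return o+d*(z-o[2])/d[2]
E
python3 - <<'E'
from h import *
s=sensors.observe(); print(s)
for n in ['scene','side','wrist']:
    c=imaging.camera(n); save(c,n+'0'); print(n,c['fx'],c['k1'],-np.array(c['R']).T@c['t'])
    for t in ['whole_1_mid','snapped_1_mid','carrier','carrier_handle','groove_a','hook_seat_left','hook_seat_right','knob_grip','reject_dish_in','stand']:
        try: print(t,[(round(d['score'],2),np.round(d['location'],3).tolist()) for d in imaging.look_for(c,t)])
        except Exception as e: print(t,e)
E
```

```text
pics
{'time_s': 0.0, 'joint_positions': array([-1.78566669e-01,  5.28503193e-01,  1.43389575e+00,  9.92531135e-06,
        1.18141840e+00, -1.78518282e-01]), 'qd': array([ 0.00131282, -0.00186536, -0.00166608, -0.00116394, -0.00044622,
       -0.0003631 ]), 'joint_efforts': array([ 2.50220628e-04, -4.42344439e+01, -1.78024775e+01, -2.06930472e-04,
        8.36740597e-03,  2.24214921e-05]), 'ee_pos': array([6.24280903e-01, 1.20353051e-04, 2.30312971e-01]), 'ee_rot': array([ 7.07124787e-01,  7.07087900e-01, -6.30584481e-04, -9.16344453e-04]), 'wrist_force': array([ 0.22551257,  0.03778454, -0.20215646]), 'wrist_torque': array([ 0.03060413,  0.01823406, -0.00739026]), 'grip_width': 0.9988479770796302}
scene 441.7762548405989 -0.1258071283326451 [-0.06286682  0.46216044  0.81089026]
whole_1_mid [(0.74, [0.399, 0.313, 0.015])]
snapped_1_mid [(0.69, [0.46, 0.169, 0.017]), (0.16, [0.441, 0.028, 0.004])]
carrier [(0.55, [0.442, 0.034, 0.006])]
carrier_handle [(0.89, [0.441, 0.034, 0.005]), (0.43, [0.396, 0.237, 0.012]), (0.39, [0.575, 0.02, 0.006])]
groove_a [(0.86, [0.441, 0.035, 0.002]), (
[... 1030 characters left out ...]
, -0.048, 0.015])]
wrist 335.31014039841904 -0.009015796942263843 [0.62615805 0.07686549 0.37459347]
whole_1_mid []
snapped_1_mid [(0.66, [0.464, 0.156, 0.01]), (0.23, [0.43, -0.036, 0.005]), (0.21, [0.369, -0.197, 0.018])]
carrier [(0.79, [0.436, -0.037, 0.005])]
carrier_handle [(0.89, [0.43, -0.038, 0.001])]
groove_a [(0.9, [0.438, -0.041, 0.004]), (0.45, [0.564, -0.041, 0.014])]
hook_seat_left [(0.85, [0.566, -0.043, 0.012])]
hook_seat_right [(0.9, [0.596, -0.144, 0.092])]
knob_grip [(0.98, [0.602, -0.146, 0.111])]
reject_dish_in [(0.64, [0.467, 0.153, 0.009]), (0.62, [0.398, 0.157, 0.013]), (0.58, [0.528, 0.142, 0.004])]
stand [(0.86, [0.566, -0.041, 0.011]), (0.55, [0.4, 0.158, 0.015])]
```

View pics/scene0.png

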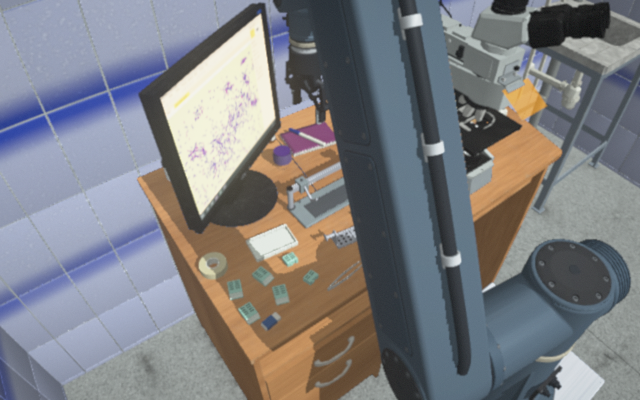

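View pics/side0.png

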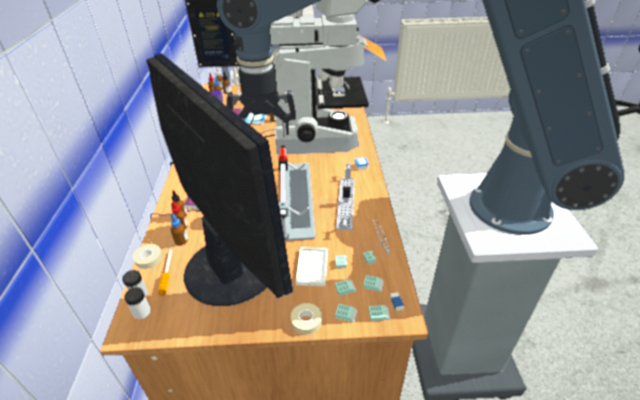

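View pics/wrist0.png

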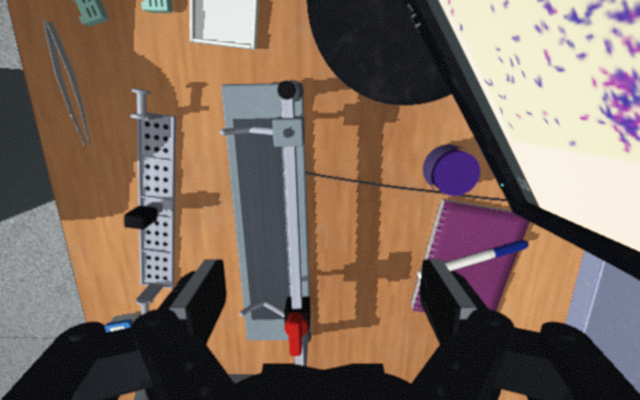

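The side view shows six cassettes: two rows with small ones at about (341,261) and (369,257), and full ones at (345,286), (372,283), (345,312) and (379,312). The stand and carrier are to the right of them. I'll move the wrist camera over the cassettes.

{"method": "drive_tool", "body": {"plan": [[0.85, -0.85, 0, 0, 0, 0, 0], [0.85, -0.85, 0, 0, 0, 0, 0], [0.85, -0.85, 0, 0, 0, 0, 0], [0.85, -0.85, 0, 0, 0, 0, 0], [0.85, -0.85, 0, 0, 0, 0, 0], [0.85, -0.85, 0, 0, 0, 0, 0], [0.85, -0.85, 0, 0, 0, 0, 0], [0.85, -0.85, 0, 0, 0, 0, 0], [0, 0, 0, 0, 0, 0, 0], [0, 0, 0, 0, 0, 0, 0]]}}

```text
time_s: 2.48
ee_pos: [0.454, 0.1709, 0.2316]
ee_rot: [0.706, 0.708, 0.0, 0.0]
wrist_force: [-0.4, -0.1, -0.2]
grip_width: 1.001
```

```bash
python3 - <<'E'
from h import *
s=sensors.observe(); print(s['time_s'],s['ee_pos'],s['ee_rot'])
c=imaging.camera('wrist'); save(c,'w1'); print(-np.array(c['R']).T@c['t']); print(c['R'])
cv2.imwrite('pics/w1z.png',cv2.resize(cv2.cvtColor(c['frame'],cv2.COLOR_RGB2BGR)[:,60:460],None,fx=1.5,fy=1.5,interpolation=cv2.INTER_CUBIC))
for t in ['whole_1_mid','snapped_1_mid','reject_dish_in']:
  for d in imaging.look_for(c,t): print(t,round(d['score'],2),np.round(d['location'],3),proj(c,d['location']).round())
E
```

```text
2.4833 [0.45399168 0.17094069 0.23160429] [7.06118606e-01 7.08093556e-01 5.71768901e-05 1.63244762e-04]
[0.45491029 0.24780244 0.37486592]
[[ 9.99996585e-01  2.45042245e-03  9.08128929e-04]
 [ 2.06654589e-03 -9.54204428e-01  2.99148187e-01]
 [ 1.59958008e-03 -2.99145289e-01 -9.54206234e-01]]
whole_1_mid 0.98 [0.4   0.314 0.014] [266.  22.]
snapped_1_mid 0.91 [0.464 0.167 0.012] [330. 171.]
reject_dish_in 0.7 [0.535 0.173 0.006] [394. 164.]
reject_dish_in 0.29 [ 0.437 -0.01   0.004] [308. 304.]
```

View pics/w1z.png

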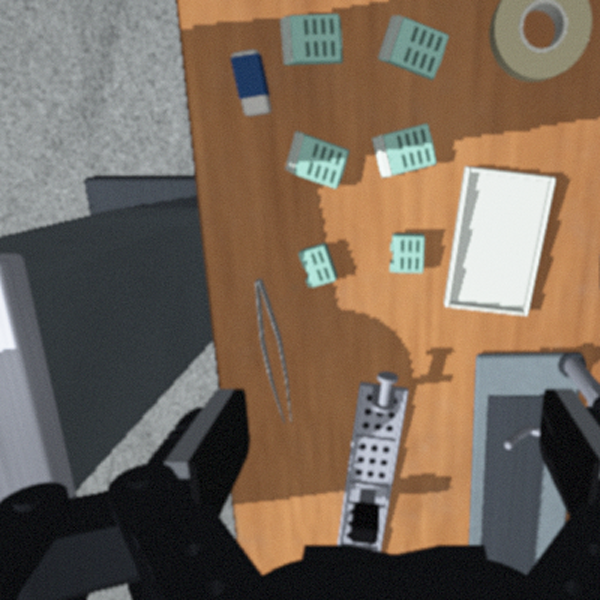

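The image (1.5x zoom, x offset 60) shows four whole cassettes at (312,38), (415,47), (318,160) and (406,152). Their white labels face −x. The snapped pieces are at (317,265) and (407,253). The dish is at (500,240), the carrier runs along (370,460), and the stand is lower right. I'll fit models to get precise poses.

```bash
cat > fit.py <<'E'
from h import *
from scipy.optimize import minimize
def mask_of(c):
    f=c['frame'].astype(int); return ((f[...,2]>f[...,0]-5)&(f[...,1]>f[...,0]-2)&(f.max(2)>45)).astype(np.uint8)
def corners(kind):
    # length along y; label at +y
    if kind=='w': 
        return np.array([[x,y,z] for x in(-.014,.014) for y,z in((-.02,0),(-.02,.013),(.012,.013),(.02,.004),(.02,0))])
    L={'s1':.025,'s2':.022}[kind]
    return np.array([[x,y,z] for x in(-.014,.014) for y in(-L/2,L/2) for z in(0,.013)])
def hull(c,p,kind,z0=0):
    K=corners(kind); cs,sn=np.cos(p[2]),np.sin(p[2])
    P=np.stack([p[0]+cs*K[:,0]-sn*K[:,1],p[1]+sn*K[:,0]+cs*K[:,1],K[:,2]+z0],1)
    return cv2.convexHull(np.array([proj(c,q) for q in P],np.float32))
def fit(c,m,p0,kind,z0=0,S=4):
    u,v=proj(c,[p0[0],p0[1],.007+z0]); u0,v0=int(u)-45,int(v)-45
    M=np.zeros((90,90),np.uint8)
    n,lab,st,ce=cv2.connectedComponentsWithStats(m)
    best=min([i for i in range(1,n) if st[i,4]>100],key=lambda i:np.hypot(*(ce[i]-[u,v])))
    a,b=max(u0,0),max(v0,0)
    sub=(lab==best)[b:v0+90,a:u0+90].astype(np.uint8)
    M[b-v0:b-v0+sub.shape[0],a-u0:a-u0+sub.shape[1]]=sub
    M=cv2.resize(M*255,None,fx=S,fy=S,interpolation=cv2.INTER_LINEAR)>127
    def cost(p):
        h=((hull(c,p,kind,z0)-[u0-.0,v0-.0]+.5)*S).astype(np.float32)
        I=np.zeros(M.shape,np.uint8); cv2.fillPoly(I,[np.round(h*16).astype(np.int32)],1,shift=4)
        I=I>0; return 1-(I&M).sum()/(I|M).sum()
    r=None
    for da in (0,.3,-.3):
        q=minimize(cost,[p0[0],p0[1],p0[2]+da],method='Nelder-Mead',options=dict(initial_simplex=np.array([p0[0],p0[1],p0[2]+da])+np.array([[0,0,0],[.006,0,0],[0,.006,0],[0,0,.15]]),xatol=1e-5,fatol=1e-5))
        if r is None or q.fun<r.fun: r=q
    return r.x,1-r.fun
def draw(c,fits,name,S=1,roi=None):
    im=cv2.cvtColor(c['frame'],cv2.COLOR_RGB2BGR)
    im=cv2.resize(im,None,fx=3,fy=3,interpolation=cv2.INTER_CUBIC)
    for h in fits: cv2.polylines(im,[np.round((h+.5)*3).astype(np.int32)],True,(0,0,255),1)
    if roi: im=im[roi[1]*3:roi[3]*3,roi[0]*3:roi[2]*3]
    if im.shape[1]>800: im=cv2.resize(im,None,fx=800/im.shape[1],fy=800/im.shape[1])
    cv2.imwrite('pics/'+name+'.png',im)
E
python3 - <<'E'
from fit import *
c=imaging.camera('wrist'); m=mask_of(c)
H=[]
for (zx,zy),k,a in [((312,38),'w',np.pi/2),((415,47),'w',1.3),((318,160),'w',1.3),((406,152),'w',1.7),((317,265),'s2',1.7),((317,265),'s1',1.7),((407,253),'s1',1.57),((407,253),'s2',1.57)]:
    p=onz(c,zx/1.5+60,zy/1.5,.007); x,q=fit(c,m,[p[0],p[1],a],k); print(k,x.round(4),round(q,3)); H.append(hull(c,x,k))
draw(c,H,'f1',roi=(220,0,440,210))
# dish
E
```

```text
w [0.4004 0.3118 1.6008] 0.918
w [0.4676 0.3075 1.2108] 0.929
w [0.4006 0.235  1.2415] 0.928
w [0.4623 0.2417 1.8202] 0.952
s2 [0.3979 0.159  1.8218] 0.848
s1 [0.3969 0.159  1.8106] 0.758
s1 [0.4649 0.1684 1.5353] 0.873
s2 [0.4651 0.1685 1.4763] 0.883
```

View pics/f1.png

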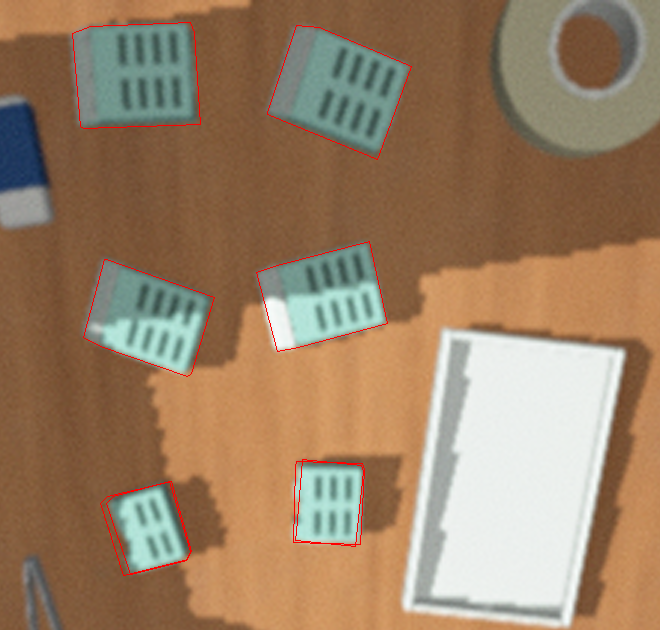

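Fits look good (red outlines sit on the cassettes). I'll view the carrier and stand next.

{"method": "drive_tool", "body": {"plan": [[-0.9, 0.4, 0, 0, 0, 0, 0], [-0.9, 0.4, 0, 0, 0, 0, 0], [-0.9, 0.4, 0, 0, 0, 0, 0], [-0.9, 0.4, 0, 0, 0, 0, 0], [-0.8, 0.4, 0, 0, 0, 0, 0], [0, 0, 0, 0, 0, 0, 0], [0, 0, 0, 0, 0, 0, 0]]}}

```text
time_s: 3.32
ee_pos: [0.5059, 0.0584, 0.2311]
ee_rot: [0.708, 0.706, 0.0, -0.0]
wrist_force: [0.0, 0.2, 0.4]
grip_width: 0.999
```

```bash
python3 - <<'E'
from h import *
s=sensors.observe(); print(s['time_s'],s['ee_pos'],s['ee_rot'],s['joint_positions'])
c=imaging.camera('wrist'); save(c,'w2'); import pickle; pickle.dump(c,open('c2.pkl','wb'))
im=cv2.cvtColor(c['frame'],cv2.COLOR_RGB2BGR)
cv2.imwrite('pics/w2a.png',cv2.resize(im[90:340,190:330],None,fx=2.4*1,fy=2.4,interpolation=cv2.INTER_CUBIC))
cv2.imwrite('pics/w2b.png',cv2.resize(im[90:340,290:450],None,fx=2.4*1,fy=2.4,interpolation=cv2.INTER_CUBIC))
E
```

```text
3.3167 [0.50588207 0.05841852 0.23108131] [ 7.08422678e-01  7.05788419e-01  7.55642690e-05 -1.09644166e-04] [-1.04917463e-01  3.72810497e-01  1.71933303e+00  2.94719361e-04
  1.04952403e+00 -1.01338831e-01]
```

View pics/w2.png

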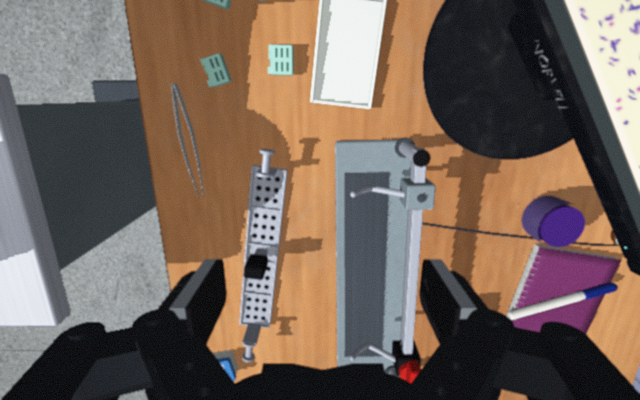

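View pics/w2a.png

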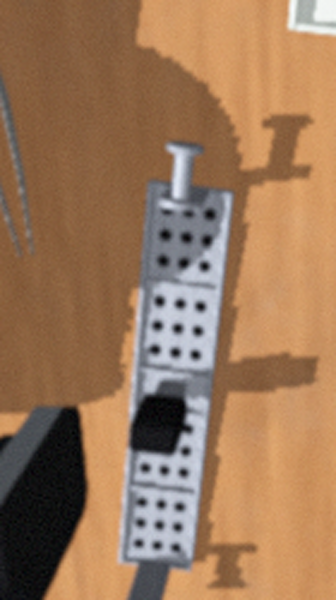

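View pics/w2b.png

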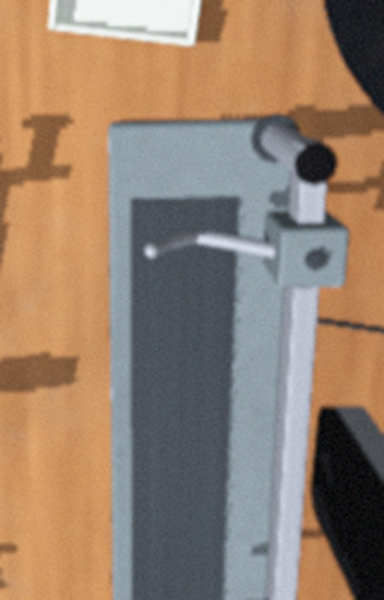

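The carrier tray corners in the zoom are at (150,183), (233,193), (120,561) and (190,569). The left hook's bend is near (200,238) in the other zoom, with its tip at (150,252).

```bash
cat > car.py <<'E'
from h import *
from scipy.optimize import least_squares
def tf(p,q): # p=(x,y,yaw), q Nx3 body
    cs,sn=np.cos(p[2]),np.sin(p[2]); q=np.atleast_2d(q); return np.stack([p[0]+cs*q[:,0]-sn*q[:,1],p[1]+sn*q[:,0]+cs*q[:,1],q[:,2]],1)
def fitpose(c,body,pix,p0):
    f=lambda p:(np.array([proj(c,X) for X in tf(p,body)])-pix).ravel()
    r=least_squares(f,p0,x_scale=[.01,.01,.1]); return r.x,f(r.x).reshape(-1,2)
LC=np.array([[-.02,.1065,.0065],[.02,.1065,.0065],[-.02,-.1065,.0065],[.02,-.1065,.0065]])
PK={1:.081,2:.033,3:-.033,4:-.081}
def overlay(c,polys,roi,name,s=3):
    im=cv2.resize(cv2.cvtColor(c['frame'],cv2.COLOR_RGB2BGR),None,fx=s,fy=s,interpolation=cv2.INTER_CUBIC)
    for P in polys: cv2.polylines(im,[np.round((np.array([proj(c,X) for X in P])+.5)*s).astype(int)],True,(0,0,255),1)
    cv2.imwrite('pics/'+name+'.png',im[roi[1]*s:roi[3]*s,roi[0]*s:roi[2]*s])
def carpolys(p):
    out=[tf(p,LC[[0,1,3,2]])]
    for y in PK.values(): out.append(tf(p,[[sx*.017,y+sy*.0225,.003] for sx,sy in((-1,-1),(1,-1),(1,1),(-1,1))]))
    for z in(.022,.054): out.append(tf(p,[[sx*.011,sy*.008,z] for sx,sy in((-1,-1),(1,-1),(1,1),(-1,1))]))
    for s in(-1,1): out.append(tf(p,[[0,s*.107,.034],[0,s*.127,.034]]))
    return out
E
python3 - <<'E'
from car import *; import pickle
c=pickle.load(open('c2.pkl','rb'))
pix=np.array([(150,183),(233,193),(120,561),(190,569)])/2.4+[190,90]-.3
p,r=fitpose(c,LC,pix,[.44,-.03,0]); print(p.round(4),r.round(1))
overlay(c,carpolys(p),(220,140,320,340),'o2')
# stand base
for u,v in [(110,125),(285,118)]: print(onz(c,u/2.4+290,v/2.4+90,.010).round(4))
E
```

```text
[ 0.4326 -0.048  -0.1458] [[-0.5 -1. ]
 [ 0.6 -0.2]
 [-0.8  0.7]
 [ 0.6  1.1]]
[0.5217 0.0857 0.01  ]
[0.6004 0.0885 0.01  ]
```

View pics/o2.png

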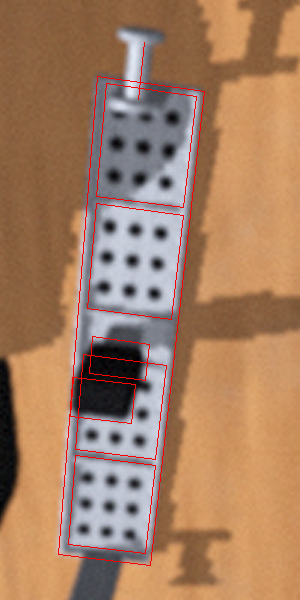

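```bash
cat > go.py <<'E'
from car import *
def phi_of(s):
    y=Rn.from_quat(s['ee_rot']).as_matrix()[:,1]; return np.arctan2(y[1],y[0])
def to(x,y,z,phi,s=None):
    s=s or sensors.observe(); f=phi_of(s); e=s['ee_pos']; d=(phi-f+np.pi)%(2*np.pi)-np.pi
    D=np.array([x,y,z])-e; Y=np.array([np.cos(phi),np.sin(phi)]); X=np.array([-Y[1],Y[0]])
    ax=Rn.from_quat(s['ee_rot']).as_matrix()[:,2]
    print('t',round(s['time_s'],2),'at',e.round(4),'phi',round(f,3),'j6',s['joint_positions'][5].round(2),'tilt',ax.round(3)[:2],'F',np.round(s['wrist_force'],1),'w',round(s['grip_width'],3))
    print(' rz units',round(-np.degrees(d)/6,2),'| then tool shift units x,y,z:',np.round([D[:2]@X/.025,D[:2]@Y/.025,-D[2]/.025],2))
E
python3 - <<'E'
from go import *; import pickle
c=pickle.load(open('c2.pkl','rb'))
a=onz(c,312,103,.011);b=onz(c,372,107,.011); print(a,b); m=(a+b)/2; d=(b-a)/np.linalg.norm(b-a); n=np.array([-d[1],d[0]]); 
print('dish',m[:2]+.052*np.array([-d[1],d[0]]),np.arctan2(d[1],d[0]))
to(.4649,.1684,.10,1.5)
E
```

```text
[0.49649768 0.12647893 0.011     ] [0.55923553 0.12220742 0.011     ]
dish [0.53139885 0.17622306] -0.06798010746274051
t 3.37 at [0.505  0.0594 0.231 ] phi -0.002 j6 -0.1 tilt [-0.001  0.001] F [-0.5 -0.4  0.2] w 1.001
 rz units -14.35 | then tool shift units x,y,z: [1.91 4.24 5.24]
```

{"method": "drive_tool", "body": {"plan": [[0, 0, 0.25, 0, 0, -0.96, 0.4], [0, 0, 0.25, 0, 0, -0.96, 0.4], [0, 0, 0.25, 0, 0, -0.96, 0.4], [0, 0, 0.25, 0, 0, -0.96, 0.4], [0, 0, 0.25, 0, 0, -0.96, 0.4], [0, 0, 0.25, 0, 0, -0.96, 0.4], [0, 0, 0.25, 0, 0, -0.96, 0.4], [0, 0, 0.25, 0, 0, -0.96, 0.4], [0, 0, 0.25, 0, 0, -0.96, 0.4], [0, 0, 0.25, 0, 0, -0.96, 0.4], [0, 0, 0.25, 0, 0, -0.96, 0.4], [0, 0, 0.25, 0, 0, -0.96, 0.4], [0, 0, 0.25, 0, 0, -0.96, 0.4], [0, 0, 0.25, 0, 0, -0.96, 0.4], [0, 0, 0.25, 0, 0, -0.96, 0.4], [0.38, 0.85, 0.3, 0, 0, 0, 0.4], [0.38, 0.85, 0.3, 0, 0, 0, 0.4], [0.38, 0.85, 0.3, 0, 0, 0, 0.4], [0.38, 0.85, 0.3, 0, 0, 0, 0.4], [0.38, 0.85, 0.3, 0, 0, 0, 0.4]], "force": 25}}

```text
time_s: 5.03
ee_pos: [0.4631, 0.1708, 0.0998]
ee_rot: [0.031, 1.0, 0.0, -0.0]
wrist_force: [0.0, -0.7, -0.5]
grip_width: 0.603
```

```bash
python3 - <<'E'
from go import *; from fit import *
c=imaging.camera('wrist'); save(c,'w3'); m=mask_of(c)
to(.4649,.1684,.004,1.5)
for k in('s1','s2'):
    x,q=fit(c,m,[.465,.168,1.5],k); print(k,x.round(4),round(q,3))
E
```

```text
t 5.08 at [0.4598 0.1736 0.0986] phi 1.511 j6 -1.38 tilt [-0.005  0.001] F [-0.6  1.8 -0.6] w 0.6
 rz units 0.1 | then tool shift units x,y,z: [-0.22 -0.19  3.78]
s1 [0.4651 0.1686 1.5352] 0.906
s2 [0.4656 0.1687 1.5559] 0.944
```

View pics/w3.png

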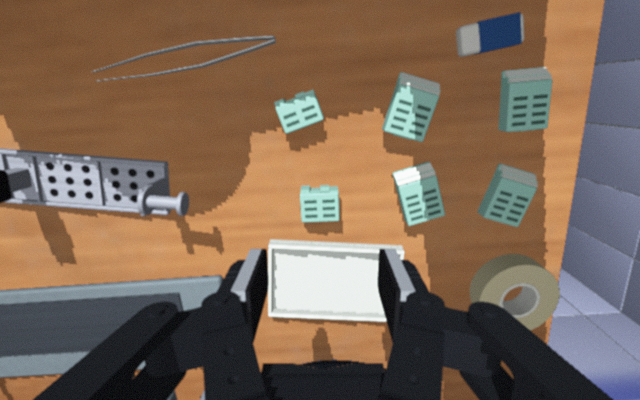

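The snapped piece is at (320,203), centred between the jaws, and both views agree on its position. I'll descend.

{"method": "drive_tool", "body": {"plan": [[-0.1, -0.1, 0.8, 0, 0, -0.2, 0.4], [-0.1, -0.1, 0.8, 0, 0, -0.1, 0.4], [0, 0, 0.8, 0, 0, 0, 0.4], [0, 0, 0, 0, 0, 0, 0.4], [0, 0, 0, 0, 0, 0, 0.4]]}}

```text
time_s: 5.5
ee_pos: [0.4677, 0.1642, 0.0395]
ee_rot: [0.015, 1.0, -0.0, -0.001]
wrist_force: [0.2, 0.3, -0.2]
grip_width: 0.599
```

```bash
python3 - <<'E'
from go import *
to(.4655,.1687,.004,1.54)
E
```

```text
t 5.5 at [0.4677 0.1642 0.0395] phi 1.54 j6 -1.43 tilt [-0.003 -0.   ] F [ 0.2  0.3 -0.2] w 0.599
 rz units 0.0 | then tool shift units x,y,z: [0.1  0.18 1.42]
```

{"method": "drive_tool", "body": {"plan": [[0.1, 0.18, 0.5, 0, 0, 0, 0.4], [0, 0, 0.5, 0, 0, 0, 0.4], [0, 0, 0.4, 0, 0, 0, 0.4], [0, 0, 0, 0, 0, 0, 0.4], [0, 0, 0, 0, 0, 0, 0.75], [0, 0, 0, 0, 0, 0, 0.75], [0, 0, 0, 0, 0, 0, 0.75], [0, 0, 0, 0, 0, 0, 0.75], [0, 0, 0, 0, 0, 0, 0.75], [0, 0, 0, 0, 0, 0, 0.75]]}}

```text
time_s: 6.33
ee_pos: [0.4672, 0.1684, 0.0059]
ee_rot: [0.016, 1.0, 0.0, 0.001]
wrist_force: [-0.5, 0.2, 6.9]
grip_width: 0.317
```

```bash
python3 - <<'E'
from go import *
c=imaging.camera('wrist'); save(c,'w4')
to(.53,.150,.05,1.5)
E
```

```text
t 6.38 at [0.4672 0.1684 0.0059] phi 1.539 j6 -1.42 tilt [0.002 0.   ] F [-1.1 -0.2  6. ] w 0.316
 rz units 0.38 | then tool shift units x,y,z: [-2.56 -0.56 -1.76]
```

View pics/w4.png

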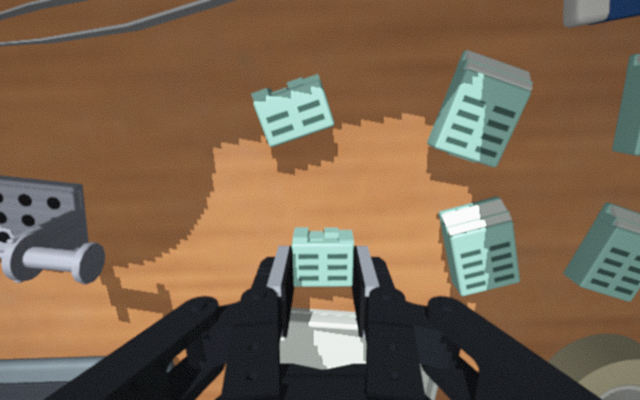

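The snapped piece is held between the pads at about (322,258). It goes to the dish.

{"method": "drive_tool", "body": {"plan": [[0, 0, -0.8, 0, 0, 0, 0.75], [0, 0, -0.8, 0, 0, 0, 0.75], [-0.85, -0.18, 0, 0, 0, 0, 0.75], [-0.85, -0.18, 0, 0, 0, 0, 0.75], [-0.85, -0.18, 0, 0, 0, 0, 0.75], [0, 0, 0, 0, 0, 0, 0.75], [0, 0, 0.6, 0, 0, 0, 0.75], [0, 0, 0.5, 0, 0, 0, 0.75], [0, 0, 0, 0, 0, 0, 0.75]]}}

```text
time_s: 7.13
ee_pos: [0.5275, 0.1527, 0.0157]
ee_rot: [0.016, 1.0, -0.0, -0.003]
wrist_force: [-0.9, 0.1, -0.3]
grip_width: 0.321
```

```bash
python3 - <<'E'
from go import *
c=imaging.camera('wrist'); save(c,'w5')
to(.53,.153,.017,1.5)
E
```

```text
t 7.18 at [0.528  0.1528 0.0165] phi 1.539 j6 -1.46 tilt [-0.004 -0.   ] F [1.5 0.9 0.1] w 0.314
 rz units 0.38 | then tool shift units x,y,z: [-0.08  0.01 -0.02]
```

View pics/w5.png

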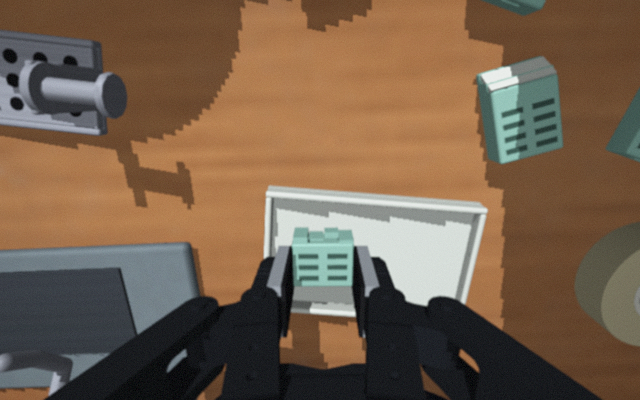

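The piece is over the dish's right half. Releasing it.

{"method": "drive_tool", "body": {"plan": [[0, 0, 0, 0, 0, 0, 0.55], [0, 0, 0, 0, 0, 0, 0.55], [0, 0, 0, 0, 0, 0, 0.55], [0, 0, -0.8, 0, 0, -0.9, 0.45], [0, 0, -0.8, 0, 0, -0.9, 0.45], [0, 0, 0, 0, 0, -0.9, 0.4], [0, 0, 0, 0, 0, 0, 0.4]]}}

```text
time_s: 7.77
ee_pos: [0.5311, 0.1531, 0.0594]
ee_rot: [-0.126, 0.992, -0.0, 0.002]
wrist_force: [0.7, -0.2, -1.4]
grip_width: 0.599
```

```bash
python3 - <<'E'
from go import *
to(.3975,.159,.04,1.82)
E
```

```text
t 7.77 at [0.5311 0.1531 0.0594] phi 1.824 j6 -1.75 tilt [0.004 0.   ] F [ 0.7 -0.2 -1.4] w 0.599
 rz units 0.04 | then tool shift units x,y,z: [5.12 1.55 0.78]
```

{"method": "drive_tool", "body": {"plan": [[0.85, 0.26, 0, 0, 0, 0, 0.4], [0.85, 0.26, 0, 0, 0, 0, 0.4], [0.85, 0.26, 0, 0, 0, 0, 0.4], [0.85, 0.26, 0, 0, 0, 0, 0.4], [0.85, 0.26, 0, 0, 0, 0, 0.4], [0.85, 0.26, 0, 0, 0, 0, 0.4], [0, 0, 0.5, 0, 0, 0, 0.4], [0, 0, 0, 0, 0, 0, 0.4], [0, 0, 0, 0, 0, 0, 0.4]]}}

```text
time_s: 8.52
ee_pos: [0.397, 0.159, 0.0449]
ee_rot: [-0.125, 0.992, -0.0, -0.0]
wrist_force: [0.4, -0.7, 0.8]
grip_width: 0.597
```

```bash
python3 - <<'E'
from go import *; from fit import *
c=imaging.camera('wrist'); save(c,'w6'); m=mask_of(c)
x,q=fit(c,m,[.398,.159,1.82],'s1');print(x.round(4),q)
x,q=fit(c,m,[.398,.159,1.82],'s2');print(x.round(4),q)
to(x[0],x[1],.006,x[2])
E
```

```text
[0.3993 0.1597 1.8586] 0.8142681426814268
[0.3979 0.1593 1.8485] 0.9019590795803628
t 8.57 at [0.3978 0.159  0.0451] phi 1.821 j6 -1.7 tilt [0.001 0.   ] F [ 0.8 -0.1 -0.9] w 0.6
 rz units -0.26 | then tool shift units x,y,z: [-0.01  0.01  1.56]
```

View pics/w6.png

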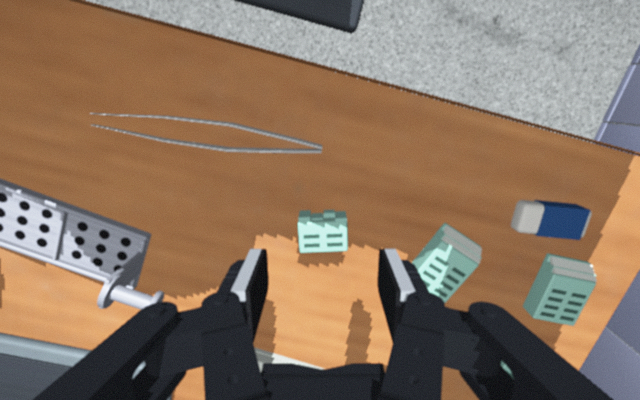

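The snapped piece at (322,232) is centred between the jaws. I'll grasp it and carry it to the dish.

{"method": "drive_tool", "body": {"plan": [[0, 0, 0.5, 0, 0, -0.2, 0.4], [0, 0, 0.5, 0, 0, 0, 0.4], [0, 0, 0.5, 0, 0, 0, 0.4], [0, 0, 0.06, 0, 0, 0, 0.4], [0, 0, 0, 0, 0, 0, 0.75], [0, 0, 0, 0, 0, 0, 0.75], [0, 0, 0, 0, 0, 0, 0.75], [0, 0, 0, 0, 0, 0, 0.75], [0, 0, 0, 0, 0, 0, 0.75], [0, 0, 0, 0, 0, 0, 0.75], [0, 0, -0.8, 0, 0, 0, 0.75], [0, 0, -0.8, 0, 0, 0, 0.75], [0, 0, 0, 0, 0, 0, 0.75]]}}

```text
time_s: 9.65
ee_pos: [0.3979, 0.1592, 0.0483]
ee_rot: [-0.136, 0.991, -0.0, 0.002]
wrist_force: [-0.3, 0.3, -1.5]
grip_width: 0.319
```

```bash
python3 - <<'E'
from go import *
to(.533,.200,.017,1.54)
E
```

```text
t 9.65 at [0.3979 0.1592 0.0483] phi 1.843 j6 -1.72 tilt [0.004 0.001] F [-0.3  0.3 -1.5] w 0.319
 rz units 2.9 | then tool shift units x,y,z: [-5.35  1.8   1.25]
```

{"method": "drive_tool", "body": {"plan": [[0, 0, 0, 0, 0, 1, 0.75], [0, 0, 0, 0, 0, 1, 0.75], [0, 0, 0, 0, 0, 0.9, 0.75], [-0.9, 0.3, 0, 0, 0, 0, 0.75], [-0.9, 0.3, 0, 0, 0, 0, 0.75], [-0.9, 0.3, 0, 0, 0, 0, 0.75], [-0.9, 0.3, 0, 0, 0, 0, 0.75], [-0.9, 0.3, 0, 0, 0, 0, 0.75], [-0.85, 0.3, 0, 0, 0, 0, 0.75], [0, 0, 0.6, 0, 0, 0, 0.75], [0, 0, 0.6, 0, 0, 0, 0.75], [0, 0, 0, 0, 0, 0, 0.75], [0, 0, 0, 0, 0, 0, 0.75]]}}

```text
time_s: 10.73
ee_pos: [0.5304, 0.1995, 0.0149]
ee_rot: [0.016, 1.0, -0.0, -0.002]
wrist_force: [-1.2, 0.4, -0.1]
grip_width: 0.317
```

```bash
python3 - <<'E'
from go import *
c=imaging.camera('wrist'); save(c,'w7')
to(.533,.2,.017,1.54)
E
```

```text
t 10.78 at [0.5311 0.1996 0.0157] phi 1.539 j6 -1.38 tilt [-0.001 -0.   ] F [-0.2  0.3  0.4] w 0.317
 rz units -0.01 | then tool shift units x,y,z: [-0.07  0.02 -0.05]
```

View pics/w7.png

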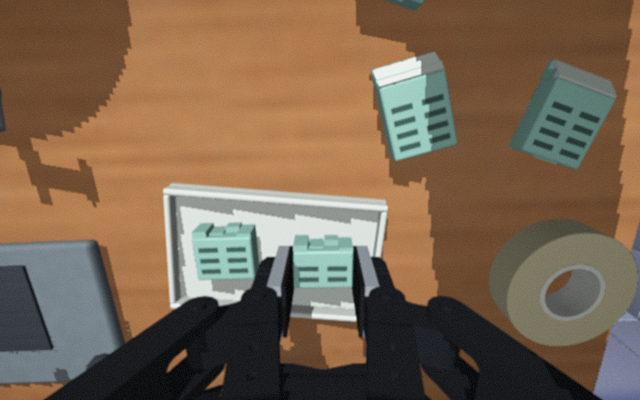

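One snapped piece lies in the dish at (225,250), and the second is held beside it. I'll release it and go to the whole cassette at (0.462, 0.242).

{"method": "drive_tool", "body": {"plan": [[0, 0, 0, 0, 0, 0, 0.58], [0, 0, 0, 0, 0, 0, 0.58], [0, 0, 0, 0, 0, 0, 0.58], [0, 0, -0.8, 0, 0, -0.9, 0.5], [0, 0, -0.8, 0, 0, -0.9, 0.45], [0, 0, 0, 0, 0, -0.9, 0.4], [0, 0, 0, 0, 0, 0, 0.4]]}}

```text
time_s: 11.37
ee_pos: [0.533, 0.1999, 0.0579]
ee_rot: [-0.126, 0.992, 0.0, 0.002]
wrist_force: [-0.0, 0.5, 0.4]
grip_width: 0.601
```

```bash
python3 - <<'E'
from go import *; from fit import *
c=imaging.camera('wrist'); save(c,'w8'); m=mask_of(c)
x,q=fit(c,m,[.462,.2417,1.82],'w');print(x.round(4),q)
to(x[0],x[1],.04,x[2])
E
```

```text
[0.4619 0.2417 1.8204] 0.9527520627125623
t 11.42 at [0.5322 0.1998 0.0571] phi 1.82 j6 -1.66 tilt [0.002 0.   ] F [-0.7 -0.5 -0.5] w 0.599
 rz units -0.0 | then tool shift units x,y,z: [2.31 2.32 0.68]
```

View pics/w8.png

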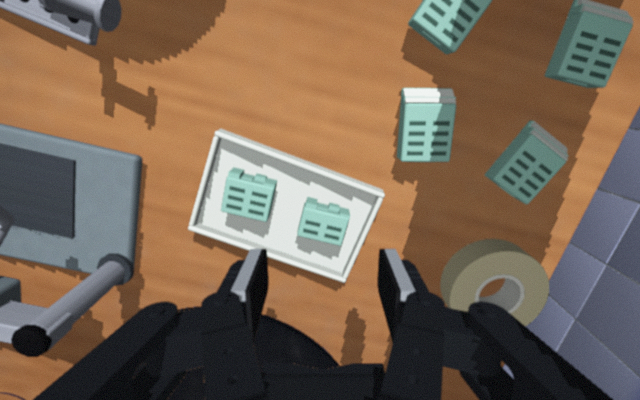

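Both snapped pieces rest in the dish (250,193) and (325,222). Next is the whole cassette at (427,125).

{"method": "drive_tool", "body": {"plan": [[0.77, 0.77, 0, 0, 0, 0, 0.4], [0.77, 0.77, 0, 0, 0, 0, 0.4], [0.77, 0.77, 0, 0, 0, 0, 0.4], [0, 0, 0.68, 0, 0, 0, 0.4], [0, 0, 0, 0, 0, 0, 0.4], [0, 0, 0, 0, 0, 0, 0.4]]}}

```text
time_s: 11.92
ee_pos: [0.461, 0.2412, 0.0384]
ee_rot: [-0.125, 0.992, -0.0, -0.001]
wrist_force: [-1.0, 0.2, -0.2]
grip_width: 0.602
```

```bash
python3 - <<'E'
from go import *; from fit import *
c=imaging.camera('wrist'); save(c,'w9'); m=mask_of(c)
x,q=fit(c,m,[.462,.2417,1.82],'w');print(x.round(4),q)
to(x[0],x[1],.007,x[2])
E
```

```text
[0.4621 0.2416 1.8142] 0.9544362535378135
t 11.97 at [0.4621 0.2412 0.0389] phi 1.821 j6 -1.55 tilt [ 0. -0.] F [ 0.1 -0.5 -0.6] w 0.598
 rz units 0.06 | then tool shift units x,y,z: [-0.    0.02  1.27]
```

{"method": "drive_tool", "body": {"plan": [[0, 0, 0.5, 0, 0, 0, 0.4], [0, 0, 0.5, 0, 0, 0, 0.4], [0, 0, 0.27, 0, 0, 0, 0.4], [0, 0, 0, 0, 0, 0, 0.4], [0, 0, 0, 0, 0, 0, 0.75], [0, 0, 0, 0, 0, 0, 0.75], [0, 0, 0, 0, 0, 0, 0.75], [0, 0, 0, 0, 0, 0, 0.75], [0, 0, 0, 0, 0, 0, 0.75], [0, 0, 0, 0, 0, 0, 0.75], [0, 0, -0.8, 0, 0, 0, 0.75], [0, 0, -0.8, 0, 0, 0, 0.75], [0, 0, -0.8, 0, 0, 0, 0.75], [0, 0, -0.8, 0, 0, 0, 0.75], [0, 0, 0, 0, 0, 1, 0.75], [0, 0, 0, 0, 0, 1, 0.75], [0, 0, 0, 0, 0, 1, 0.75], [0, 0, 0, 0, 0, 1, 0.75]], "force": 30}}

```text
time_s: 13.47
ee_pos: [0.4612, 0.2414, 0.0875]
ee_rot: [0.086, 0.996, 0.0, -0.0]
wrist_force: [-0.5, 0.1, -0.2]
grip_width: 0.318
```

{"method": "drive_tool", "body": {"plan": [[0, 0, 0, 0, 0, 1, 0.75], [0, 0, 0, 0, 0, 1, 0.75], [0, 0, 0, 0, 0, 1, 0.75], [0, 0, 0, 0, 0, 1, 0.75], [0, 0, 0, 0, 0, 1, 0.75], [0, 0, 0, 0, 0, 1, 0.75], [0, 0, 0, 0, 0, 1, 0.75], [0, 0, 0, 0, 0, 1, 0.75], [0, 0, 0, 0, 0, 1, 0.75], [0, 0, 0, 0, 0, 1, 0.75], [0, 0, 0, 0, 0, 1, 0.75], [0, 0, 0, 0, 0, 1, 0.75], [0, 0, 0, 0, 0, 1, 0.75], [0, 0, 0, 0, 0, 1, 0.75], [0, 0, 0, 0, 0, 0.7, 0.75], [0, 0, 0, 0, 0, 0, 0.75]]}}

```text
time_s: 14.8
ee_pos: [0.4612, 0.2413, 0.0872]
ee_rot: [0.754, 0.657, -0.0, -0.0]
wrist_force: [0.5, 0.5, -1.2]
grip_width: 0.311
```

```bash
python3 - <<'E'
from go import *; from fit import *
c=imaging.camera('wrist'); save(c,'w10')
to(.45,.04,.09,-.14)
E
```

```text
t 14.85 at [0.4612 0.2413 0.0872] phi -0.134 j6 0.4 tilt [-0. -0.] F [-0.1  0.8  0.1] w 0.314
 rz units 0.05 | then tool shift units x,y,z: [-8.04  0.68 -0.11]
```

View pics/w10.png

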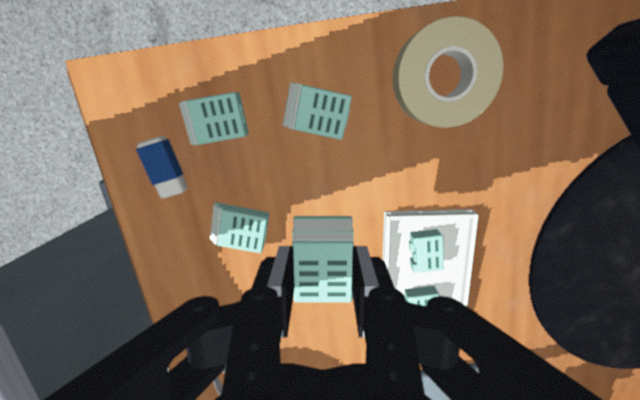

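The cassette is held level with its label at the far end. I'll move over the carrier.

{"method": "drive_tool", "body": {"plan": [[-1, 0.08, 0, 0, 0, 0, 0.75], [-1, 0.08, 0, 0, 0, 0, 0.75], [-1, 0.08, 0, 0, 0, 0, 0.75], [-1, 0.08, 0, 0, 0, 0, 0.75], [-1, 0.08, 0, 0, 0, 0, 0.75], [-1, 0.08, 0, 0, 0, 0, 0.75], [-1, 0.08, 0, 0, 0, 0, 0.75], [-0.8, 0.08, -0.4, 0, 0, 0, 0.75], [0, 0, 0, 0, 0, 0, 0.75], [0, 0, 0, 0, 0, 0, 0.75]]}}

```text
time_s: 15.68
ee_pos: [0.4513, 0.0452, 0.0976]
ee_rot: [0.754, 0.657, 0.0, 0.0]
wrist_force: [-0.2, 0.9, -0.7]
grip_width: 0.313
```

```bash
python3 - <<'E'
from go import *; import pickle
c=imaging.camera('wrist'); pickle.dump(c,open('c11.pkl','wb')); save(c,'w11')
p=[.4326,-.048,-.1458]
overlay(c,carpolys(p),(200,90,400,350),'o11')
to(*tf(p,[0,.081,.05])[0],-.14)
E
```

```text
t 15.73 at [0.451  0.046  0.0974] phi -0.136 j6 -0.01 tilt [0. 0.] F [ 0.   0.3 -0.7] w 0.316
 rz units 0.04 | then tool shift units x,y,z: [-0.58 -0.18  1.9 ]
```

View pics/w11.png

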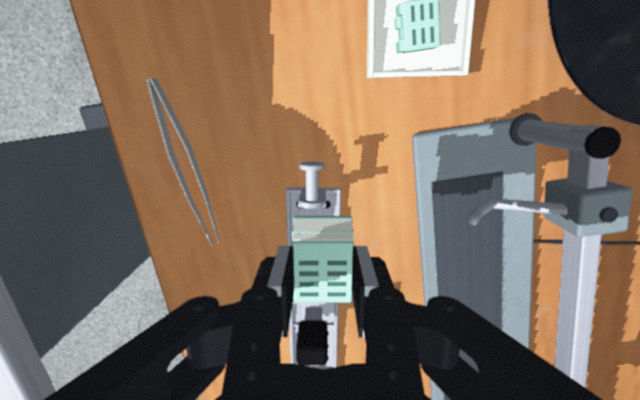

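View pics/o11.png

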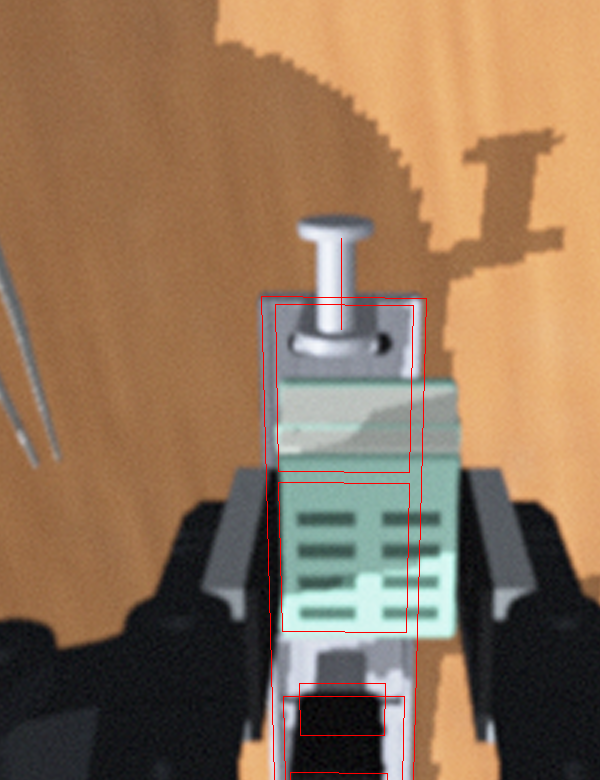

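```bash
python3 - <<'E'
from go import *; import pickle; from fit import *
c=pickle.load(open('c11.pkl','rb'))
s=sensors.observe(); e=s['ee_pos']
x,q=fit(c,mask_of(c),[e[0],e[1],-.136],'w',z0=e[2]-.0072); print(x.round(4),q,e)
draw(c,[hull(c,x,'w',e[2]-.0072)],'f11',roi=(270,200,380,320))
E
```

```text
[ 0.4523  0.0466 -0.1101] 0.8701989606076448 [0.45095997 0.0459603  0.09740107]
```

View pics/f11.png

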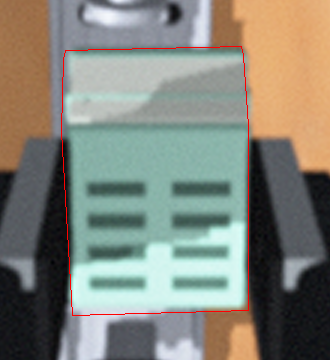

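```bash
python3 - <<'E'
from go import *
p=[.4312,-.048,-.144]
for k in PK: print(k,tf(p,[0,PK[k],.011])[0].round(4))
to(*tf(p,[0,.081,.03])[0],-.144)
E
```

```text
1 [0.4428 0.0322 0.011 ]
2 [ 0.4359 -0.0153  0.011 ]
3 [ 0.4265 -0.0807  0.011 ]
4 [ 0.4196 -0.1282  0.011 ]
t 15.73 at [0.451  0.046  0.0974] phi -0.136 j6 -0.01 tilt [0. 0.] F [ 0.   0.3 -0.7] w 0.316
 rz units 0.07 | then tool shift units x,y,z: [-0.59 -0.24  2.7 ]
```

{"method": "drive_tool", "body": {"plan": [[-0.3, -0.12, 0.7, 0, 0, 0.07, 0.75], [-0.29, -0.12, 0.7, 0, 0, 0, 0.75], [0, 0, 0.7, 0, 0, 0, 0.75], [0, 0, 0.4, 0, 0, 0, 0.75], [0, 0, 0, 0, 0, 0, 0.75], [0, 0, 0, 0, 0, 0, 0.75]]}}

```text
time_s: 16.23
ee_pos: [0.4422, 0.0331, 0.0342]
ee_rot: [0.755, 0.655, -0.001, -0.001]
wrist_force: [-1.0, -0.4, -1.1]
grip_width: 0.313
```

```bash
python3 - <<'E'
from go import *
c=imaging.camera('wrist'); save(c,'w12')
im=cv2.cvtColor(c['frame'],cv2.COLOR_RGB2BGR)[130:330,220:420]; cv2.imwrite('pics/w12z.png',cv2.resize(im,None,fx=3,fy=3,interpolation=cv2.INTER_CUBIC))
p=[.4312,-.048,-.144]
to(*tf(p,[0,.081,.011])[0],-.144)
E
```

```text
t 16.28 at [0.4426 0.033  0.0347] phi -0.142 j6 -0.04 tilt [-0.001  0.   ] F [-0.4 -0.6  0.1] w 0.315
 rz units 0.02 | then tool shift units x,y,z: [-0.03  0.01  0.95]
```

View pics/w12z.png

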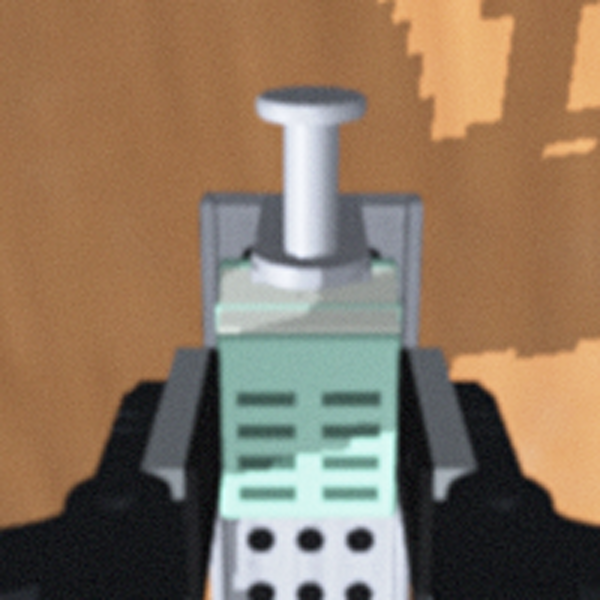

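The cassette is centred under the pin line (310 vs 312), and its label end is just inside the upright. Lowering it.

{"method": "drive_tool", "body": {"plan": [[-0.03, 0.01, 0.4, 0, 0, 0, 0.75], [0, 0, 0.35, 0, 0, 0, 0.75], [0, 0, 0.18, 0, 0, 0, 0.75], [0, 0, 0, 0, 0, 0, 0.75], [0, 0, 0, 0, 0, 0, 0.75]]}}

```text
time_s: 16.7
ee_pos: [0.443, 0.0316, 0.0116]
ee_rot: [0.756, 0.655, -0.0, -0.0]
wrist_force: [0.4, -0.5, -0.6]
grip_width: 0.312
```

```bash
python3 - <<'E'
from go import *
c=imaging.camera('wrist'); 
im=cv2.cvtColor(c['frame'],cv2.COLOR_RGB2BGR)[130:330,220:420]; cv2.imwrite('pics/w13z.png',cv2.resize(im,None,fx=3,fy=3,interpolation=cv2.INTER_CUBIC))
p=[.4312,-.048,-.144]
to(*tf(p,[0,.081,.0105])[0],-.144)
E
```

```text
t 16.75 at [0.4431 0.0315 0.0117] phi -0.143 j6 -0.04 tilt [0. 0.] F [-0.3 -0.1  0.3] w 0.316
 rz units 0.01 | then tool shift units x,y,z: [ 0.02 -0.01  0.05]
```

View pics/w13z.png

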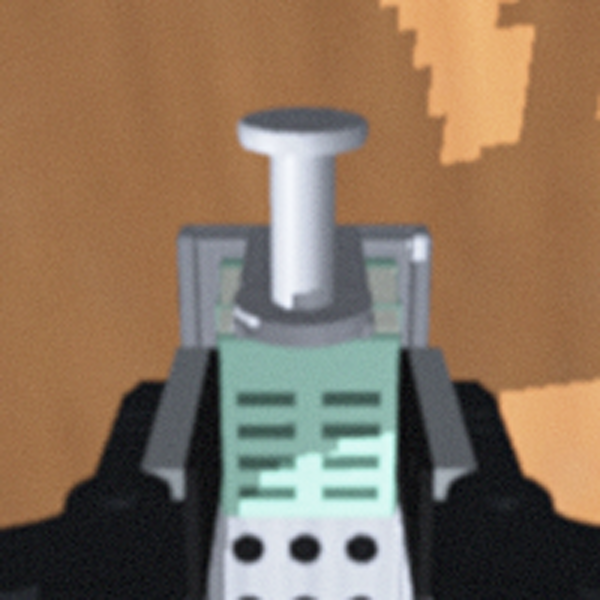

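The cassette sits centred in the tray (308 vs 305). Releasing it and turning toward the next one.

{"method": "drive_tool", "body": {"plan": [[0, 0, 0.03, 0, 0, 0, 0.58], [0, 0, 0, 0, 0, 0, 0.55], [0, 0, 0, 0, 0, 0, 0.5], [0, 0, -0.5, 0, 0, 0, 0.5], [0, 0, -0.8, 0, 0, 0, 0.45], [0, 0, -0.8, 0, 0, 0, 0.4], [0, 0, -0.8, 0, 0, 0, 0.4], [0, 0, -0.8, 0, 0, 0, 0.4], [1, 0, 0, 0, 0, 0, 0.4], [1, 0, 0, 0, 0, 0, 0.4], [1, 0, 0, 0, 0, 0, 0.4], [0, 0, 0, 0, 0, 0, 0.4]]}}

```text
time_s: 17.75
ee_pos: [0.4543, 0.1085, 0.1039]
ee_rot: [0.755, 0.656, 0.001, 0.0]
wrist_force: [-0.2, -0.0, -0.3]
grip_width: 0.599
```

```bash
python3 - <<'E'
from go import *
c=imaging.camera('wrist'); save(c,'w14')
to(.4006,.235,.04,1.2415)
E
```

```text
t 17.8 at [0.4538 0.1072 0.1036] phi -0.14 j6 0.13 tilt [0.001 0.   ] F [-0.5 -0.5 -0.5] w 0.603
 rz units -13.19 | then tool shift units x,y,z: [3.67 4.15 2.54]
```

View pics/w14.png

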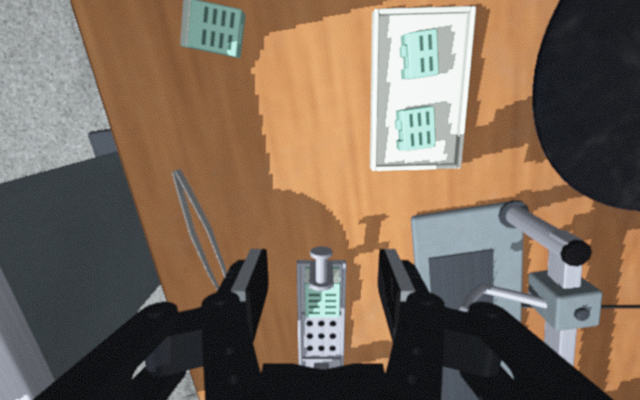

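The first cassette lies flat in pocket 1 at (322,300). On to the next.

{"method": "drive_tool", "body": {"plan": [[0, 0, 0.1, 0, 0, -1, 0.4], [0, 0, 0.1, 0, 0, -1, 0.4], [0, 0, 0.1, 0, 0, -1, 0.4], [0, 0, 0.1, 0, 0, -1, 0.4], [0, 0, 0.1, 0, 0, -1, 0.4], [0, 0, 0.1, 0, 0, -1, 0.4], [0, 0, 0.1, 0, 0, -1, 0.4], [0, 0, 0.1, 0, 0, -1, 0.4], [0, 0, 0.1, 0, 0, -1, 0.4], [0, 0, 0.1, 0, 0, -1, 0.4], [0, 0, 0.1, 0, 0, -1, 0.4], [0, 0, 0.1, 0, 0, -1, 0.4], [0, 0, 0.1, 0, 0, -1, 0.4], [0, 0, 0.1, 0, 0, -0.2, 0.4], [0.73, 0.83, 0.1, 0, 0, 0, 0.4], [0.73, 0.83, 0.2, 0, 0, 0, 0.4], [0.73, 0.83, 0.2, 0, 0, 0, 0.4], [0.73, 0.83, 0.3, 0, 0, 0, 0.4], [0.73, 0.83, 0.3, 0, 0, 0, 0.4], [0, 0, 0, 0, 0, 0, 0.4]]}}

```text
time_s: 19.47
ee_pos: [0.3983, 0.2355, 0.0398]
ee_rot: [0.164, 0.986, -0.001, -0.002]
wrist_force: [-0.6, 0.0, -0.1]
grip_width: 0.602
```

{"method": "drive_tool", "body": {"plan": [[0, 0, 0, 0, 0, 0, 0.4]]}}

```text
time_s: 19.55
ee_pos: [0.4003, 0.2338, 0.0404]
ee_rot: [0.165, 0.986, -0.0, -0.001]
wrist_force: [-0.1, -1.5, -0.0]
grip_width: 0.604
```

```bash
python3 - <<'E'
from go import *; from fit import *
c=imaging.camera('wrist'); save(c,'w15'); m=mask_of(c)
x,q=fit(c,m,[.4006,.235,1.24],'w');print(x.round(4),q)
to(x[0],x[1],.007,x[2])
E
```

```text
[0.4002 0.2354 1.2352] 0.955792223450216
t 19.6 at [0.4012 0.2332 0.0407] phi 1.239 j6 -0.95 tilt [-0. -0.] F [0.3 0.8 0. ] w 0.597
 rz units 0.03 | then tool shift units x,y,z: [0.07 0.07 1.35]
```

View pics/w15.png

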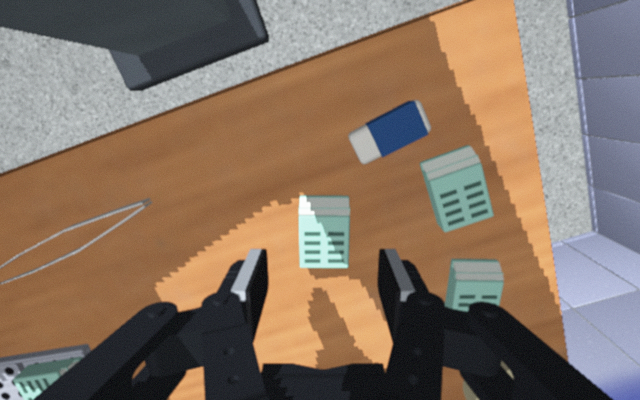

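The cassette at (325,232) is centred. Gripping, lifting and turning back.

{"method": "drive_tool", "body": {"plan": [[0.07, 0.07, 0.5, 0, 0, 0, 0.4], [0, 0, 0.5, 0, 0, 0, 0.4], [0, 0, 0.35, 0, 0, 0, 0.4], [0, 0, 0, 0, 0, 0, 0.4], [0, 0, 0, 0, 0, 0, 0.75], [0, 0, 0, 0, 0, 0, 0.75], [0, 0, 0, 0, 0, 0, 0.75], [0, 0, 0, 0, 0, 0, 0.75], [0, 0, 0, 0, 0, 0, 0.75], [0, 0, 0, 0, 0, 0, 0.75], [0, 0, -0.9, 0, 0, 0, 0.75], [0, 0, -0.9, 0, 0, 0, 0.75], [0, 0, -0.9, 0, 0, 0, 0.75], [0, 0, -0.9, 0, 0, 0, 0.75]]}}

```text
time_s: 20.77
ee_pos: [0.3997, 0.2356, 0.0979]
ee_rot: [0.165, 0.986, -0.0, -0.0]
wrist_force: [0.5, 0.4, -0.4]
grip_width: 0.316
```

{"method": "drive_tool", "body": {"plan": [[0, 0, 0, 0, 0, 1, 0.75], [0, 0, 0, 0, 0, 1, 0.75], [0, 0, 0, 0, 0, 1, 0.75], [0, 0, 0, 0, 0, 1, 0.75], [0, 0, 0, 0, 0, 1, 0.75], [0, 0, 0, 0, 0, 1, 0.75], [0, 0, 0, 0, 0, 1, 0.75], [0, 0, 0, 0, 0, 1, 0.75], [0, 0, 0, 0, 0, 1, 0.75], [0, 0, 0, 0, 0, 1, 0.75], [0, 0, 0, 0, 0, 1, 0.75], [0, 0, 0, 0, 0, 1, 0.75], [0, 0, 0, 0, 0, 1, 0.75], [0, 0, 0, 0, 0, 0.2, 0.75], [0, 0, 0, 0, 0, 0, 0.75]]}}

```text
time_s: 22.02
ee_pos: [0.4, 0.2357, 0.0971]
ee_rot: [0.755, 0.655, -0.0, -0.0]
wrist_force: [-0.7, 0.4, -0.4]
grip_width: 0.315
```

```bash
python3 - <<'E'
from go import *
p=[.4310,-.048,-.144]
to(*tf(p,[0,.033,.10])[0],-.144)
E
```

```text
t 22.02 at [0.4    0.2357 0.0971] phi -0.142 j6 0.43 tilt [-0. -0.] F [-0.7  0.4 -0.4] w 0.315
 rz units 0.02 | then tool shift units x,y,z: [-9.73  2.86 -0.12]
```

{"method": "drive_tool", "body": {"plan": [[-0.97, 0.29, 0, 0, 0, 0, 0.75], [-0.97, 0.29, 0, 0, 0, 0, 0.75], [-0.97, 0.29, 0, 0, 0, 0, 0.75], [-0.97, 0.29, 0, 0, 0, 0, 0.75], [-0.97, 0.29, 0, 0, 0, 0, 0.75], [-0.97, 0.29, 0, 0, 0, 0, 0.75], [-0.97, 0.28, 0, 0, 0, 0, 0.75], [-0.97, 0.28, 0, 0, 0, 0, 0.75], [-0.97, 0.28, 0, 0, 0, 0, 0.75], [-0.97, 0.28, 0, 0, 0, 0, 0.75], [0, 0, 0.7, 0, 0, 0, 0.75], [0, 0, 0.7, 0, 0, 0, 0.75], [0, 0, 0.7, 0, 0, 0, 0.75], [0, 0, 0.4, 0, 0, 0, 0.75], [0, 0, 0, 0, 0, 0, 0.75], [0, 0, 0, 0, 0, 0, 0.75]]}}

```text
time_s: 23.35
ee_pos: [0.436, -0.0145, 0.0342]
ee_rot: [0.756, 0.655, -0.0, -0.001]
wrist_force: [0.3, 0.5, 0.1]
grip_width: 0.313
```

```bash
python3 - <<'E'
from go import *
c=imaging.camera('wrist'); 
im=cv2.cvtColor(c['frame'],cv2.COLOR_RGB2BGR)[130:330,220:420]; cv2.imwrite('pics/w16z.png',cv2.resize(im,None,fx=3,fy=3,interpolation=cv2.INTER_CUBIC))
p=[.4310,-.048,-.144]
to(*tf(p,[0,.033,.0105])[0],-.144)
E
```

```text
t 23.4 at [ 0.4364 -0.0145  0.0347] phi -0.142 j6 -0.15 tilt [-0.  0.] F [0.1 0.6 0.9] w 0.315
 rz units 0.02 | then tool shift units x,y,z: [-0.04 -0.02  0.97]
```

View pics/w16z.png

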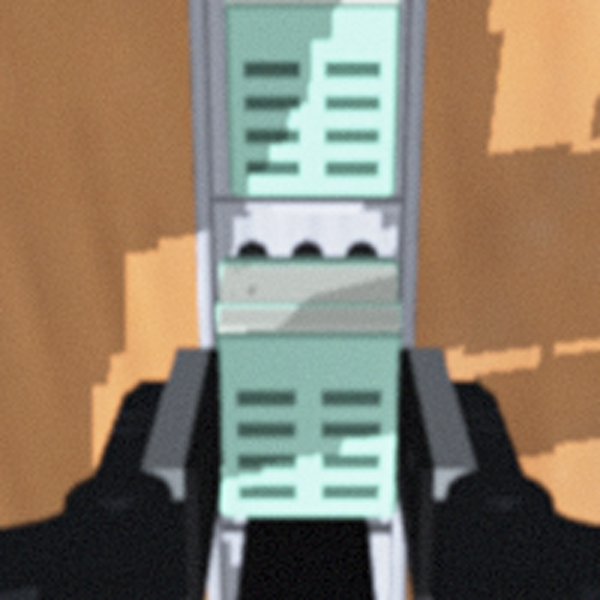

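Aligned in the second pocket, just ahead of the black handle. Lowering and releasing.

{"method": "drive_tool", "body": {"plan": [[-0.02, -0.02, 0.4, 0, 0, 0, 0.75], [0, 0, 0.35, 0, 0, 0, 0.75], [0, 0, 0.2, 0, 0, 0, 0.75], [0, 0, 0, 0, 0, 0, 0.75], [0, 0, 0, 0, 0, 0, 0.75]]}}

```text
time_s: 23.82
ee_pos: [0.4359, -0.015, 0.0109]
ee_rot: [0.756, 0.655, 0.0, 0.0]
wrist_force: [-0.1, 0.3, -0.1]
grip_width: 0.313
```

```bash
python3 - <<'E'
from go import *
c=imaging.camera('wrist'); 
im=cv2.cvtColor(c['frame'],cv2.COLOR_RGB2BGR)[130:330,220:420]; cv2.imwrite('pics/w17z.png',cv2.resize(im,None,fx=3,fy=3,interpolation=cv2.INTER_CUBIC))
p=[.4310,-.048,-.144]
to(*tf(p,[0,.033,.0105])[0],-.144)
E
```

```text
t 23.87 at [ 0.4358 -0.0149  0.0109] phi -0.143 j6 -0.15 tilt [ 0. -0.] F [ 0.3 -0.6 -0.1] w 0.317
 rz units 0.01 | then tool shift units x,y,z: [-0.02 -0.    0.02]
```

View pics/w17z.png

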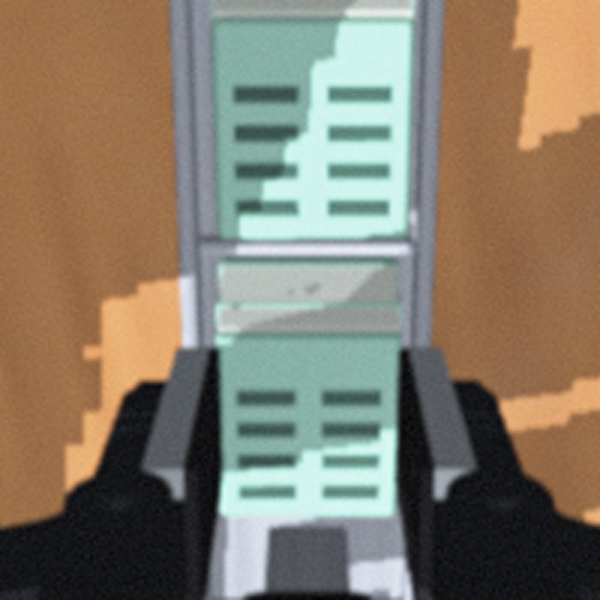

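Seated in pocket 2 with even margins. Releasing and fetching the next.

{"method": "drive_tool", "body": {"plan": [[0, 0, 0.02, 0, 0, 0, 0.58], [0, 0, 0, 0, 0, 0, 0.55], [0, 0, 0, 0, 0, 0, 0.5], [0, 0, -0.5, 0, 0, 0, 0.5], [0, 0, -0.8, 0, 0, 0, 0.45], [0, 0, -0.8, 0, 0, 0, 0.4], [0, 0, -0.8, 0, 0, 0, 0.4], [0, 0, -0.8, 0, 0, 0, 0.4], [1, 0, 0, 0, 0, 0, 0.4], [1, 0, 0, 0, 0, 0, 0.4], [1, 0, 0, 0, 0, 0, 0.4], [1, 0, 0, 0, 0, 0, 0.4], [1, 0, 0, 0, 0, 0, 0.4], [1, 0, 0, 0, 0, 0, 0.4], [1, 0, 0, 0, 0, 0, 0.4], [1, 0, 0, 0, 0, 0, 0.4], [0, 0, 0, 0, 0, 0, 0.4]]}}

```text
time_s: 25.28
ee_pos: [0.4652, 0.1864, 0.1031]
ee_rot: [0.755, 0.656, 0.001, 0.0]
wrist_force: [0.8, 0.0, -0.6]
grip_width: 0.602
```

```bash
python3 - <<'E'
from go import *
c=imaging.camera('wrist'); save(c,'w18')
to(.4676,.3075,.04,1.21)
E
```

```text
t 25.33 at [0.4645 0.1848 0.1029] phi -0.14 j6 0.29 tilt [0.001 0.   ] F [-0.6 -0.5  1.6] w 0.602
 rz units -12.89 | then tool shift units x,y,z: [1.62 4.64 2.52]
```

View pics/w18.png

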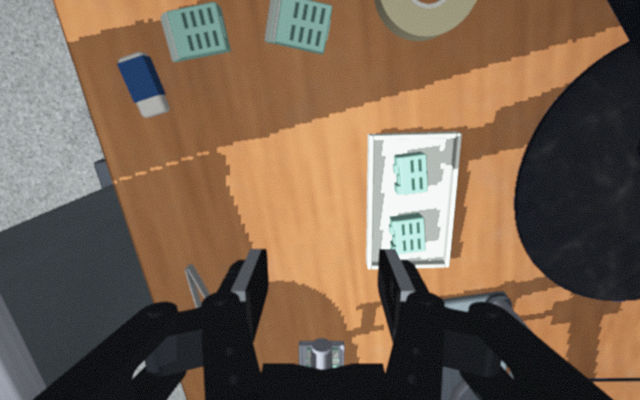

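{"method": "drive_tool", "body": {"plan": [[0, 0, 0.1, 0, 0, -1, 0.4], [0, 0, 0.1, 0, 0, -1, 0.4], [0, 0, 0.1, 0, 0, -1, 0.4], [0, 0, 0.1, 0, 0, -1, 0.4], [0, 0, 0.1, 0, 0, -1, 0.4], [0, 0, 0.1, 0, 0, -1, 0.4], [0, 0, 0.1, 0, 0, -1, 0.4], [0, 0, 0.1, 0, 0, -1, 0.4], [0, 0, 0.1, 0, 0, -1, 0.4], [0, 0, 0.1, 0, 0, -1, 0.4], [0, 0, 0.1, 0, 0, -1, 0.4], [0, 0, 0.1, 0, 0, -1, 0.4], [0, 0, 0.1, 0, 0, -0.9, 0.4], [0.32, 0.92, 0.1, 0, 0, 0, 0.4], [0.32, 0.92, 0.2, 0, 0, 0, 0.4], [0.32, 0.92, 0.2, 0, 0, 0, 0.4], [0.32, 0.92, 0.2, 0, 0, 0, 0.4], [0.32, 0.92, 0.3, 0, 0, 0, 0.4], [0, 0, 0.2, 0, 0, 0, 0.4], [0, 0, 0, 0, 0, 0, 0.4]]}}

```text
time_s: 27.0
ee_pos: [0.4669, 0.3043, 0.0392]
ee_rot: [0.18, 0.984, -0.001, -0.001]
wrist_force: [0.6, 0.5, -0.1]
grip_width: 0.601
```

{"method": "drive_tool", "body": {"plan": [[0, 0, 0, 0, 0, 0, 0.4]]}}

```text
time_s: 27.08
ee_pos: [0.467, 0.3033, 0.0399]
ee_rot: [0.181, 0.984, -0.001, -0.001]
wrist_force: [0.4, 0.7, -0.6]
grip_width: 0.601
```

```bash
python3 - <<'E'
from go import *; from fit import *
c=imaging.camera('wrist'); save(c,'w19'); m=mask_of(c)
x,q=fit(c,m,[.4676,.3075,1.21],'w');print(x.round(4),q)
to(x[0],x[1],.007,x[2])
E
```

```text
[0.4675 0.3076 1.216 ] 0.9434212709474034
t 27.13 at [0.4674 0.3032 0.0402] phi 1.206 j6 -0.83 tilt [-0.001 -0.001] F [ 0.4 -0.6  0.3] w 0.599
 rz units -0.09 | then tool shift units x,y,z: [0.06 0.17 1.33]
```

View pics/w19.png

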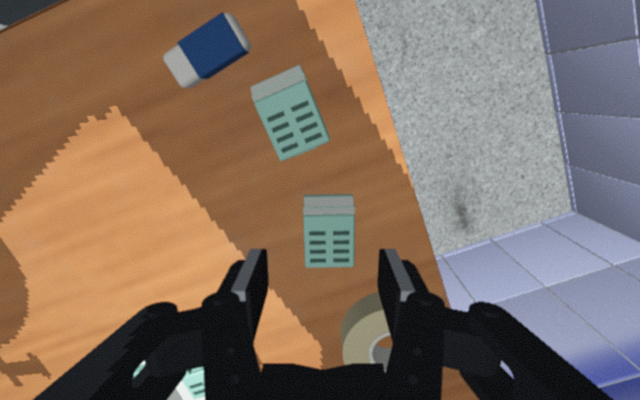

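Centred; the tape roll clears the right finger. Gripping it.

{"method": "drive_tool", "body": {"plan": [[0.06, 0.17, 0.5, 0, 0, -0.09, 0.4], [0, 0, 0.5, 0, 0, 0, 0.4], [0, 0, 0.33, 0, 0, 0, 0.4], [0, 0, 0, 0, 0, 0, 0.4], [0, 0, 0, 0, 0, 0, 0.75], [0, 0, 0, 0, 0, 0, 0.75], [0, 0, 0, 0, 0, 0, 0.75], [0, 0, 0, 0, 0, 0, 0.75], [0, 0, 0, 0, 0, 0, 0.75], [0, 0, 0, 0, 0, 0, 0.75], [0, 0, -0.9, 0, 0, 0, 0.75], [0, 0, -0.9, 0, 0, 0, 0.75], [0, 0, -0.9, 0, 0, 0, 0.75], [0, 0, -0.9, 0, 0, 0, 0.75]]}}

```text
time_s: 28.3
ee_pos: [0.4676, 0.309, 0.098]
ee_rot: [0.176, 0.984, -0.0, -0.0]
wrist_force: [-0.4, 0.6, 0.3]
grip_width: 0.317
```

{"method": "drive_tool", "body": {"plan": [[0, 0, 0, 0, 0, 1, 0.75], [0, 0, 0, 0, 0, 1, 0.75], [0, 0, 0, 0, 0, 1, 0.75], [0, 0, 0, 0, 0, 1, 0.75], [0, 0, 0, 0, 0, 1, 0.75], [0, 0, 0, 0, 0, 1, 0.75], [0, 0, 0, 0, 0, 1, 0.75], [0, 0, 0, 0, 0, 1, 0.75], [0, 0, 0, 0, 0, 1, 0.75], [0, 0, 0, 0, 0, 1, 0.75], [0, 0, 0, 0, 0, 1, 0.75], [0, 0, 0, 0, 0, 1, 0.75], [0, 0, 0, 0, 0, 1, 0.75], [0, 0, 0, 0, 0, 0, 0.75]]}}

```text
time_s: 29.47
ee_pos: [0.4678, 0.3092, 0.0972]
ee_rot: [0.757, 0.654, 0.0, -0.0]
wrist_force: [0.3, -0.3, -0.2]
grip_width: 0.309
```

```bash
python3 - <<'E'
from go import *
p=[.4310,-.048,-.144]
to(*tf(p,[0,-.081,.10])[0],-.144)
E
```

```text
t 29.47 at [0.4678 0.3092 0.0972] phi -0.146 j6 0.53 tilt [0. 0.] F [ 0.3 -0.3 -0.2] w 0.309
 rz units -0.02 | then tool shift units x,y,z: [-17.59   0.59  -0.11]
```

{"method": "drive_tool", "body": {"plan": [[-0.98, 0.03, 0, 0, 0, 0, 0.75], [-0.98, 0.03, 0, 0, 0, 0, 0.75], [-0.98, 0.03, 0, 0, 0, 0, 0.75], [-0.98, 0.03, 0, 0, 0, 0, 0.75], [-0.98, 0.03, 0, 0, 0, 0, 0.75], [-0.98, 0.03, 0, 0, 0, 0, 0.75], [-0.98, 0.03, 0, 0, 0, 0, 0.75], [-0.98, 0.03, 0, 0, 0, 0, 0.75], [-0.98, 0.03, 0, 0, 0, 0, 0.75], [-0.98, 0.03, 0, 0, 0, 0, 0.75], [-0.98, 0.03, 0, 0, 0, 0, 0.75], [-0.98, 0.03, 0, 0, 0, 0, 0.75], [-0.98, 0.03, 0, 0, 0, 0, 0.75], [-0.98, 0.03, 0, 0, 0, 0, 0.75], [-0.98, 0.03, 0, 0, 0, 0, 0.75], [-0.98, 0.03, 0, 0, 0, 0, 0.75], [-0.98, 0.03, 0, 0, 0, 0, 0.75], [-0.93, 0.03, 0, 0, 0, 0, 0.75], [0, 0, 0, 0, 0, 0, 0.75], [0, 0, 0, 0, 0, 0, 0.75]]}}

```text
time_s: 31.13
ee_pos: [0.4181, -0.129, 0.0972]
ee_rot: [0.757, 0.654, 0.0, 0.0]
wrist_force: [0.6, 0.6, -0.1]
grip_width: 0.314
```

```bash
python3 - <<'E'
from go import *
c=imaging.camera('wrist'); 
im=cv2.cvtColor(c['frame'],cv2.COLOR_RGB2BGR)[130:330,220:420]; cv2.imwrite('pics/w20z.png',cv2.resize(im,None,fx=3,fy=3,interpolation=cv2.INTER_CUBIC))
save(c,'w20')
p=[.4310,-.048,-.144]
to(*tf(p,[0,-.081,.034])[0],-.144)
E
```

```text
t 31.18 at [ 0.4177 -0.1279  0.0971] phi -0.144 j6 -0.41 tilt [-0.  0.] F [ 0.5  0.3 -1. ] w 0.317
 rz units -0.0 | then tool shift units x,y,z: [-0.    0.07  2.53]
```

View pics/w20.png

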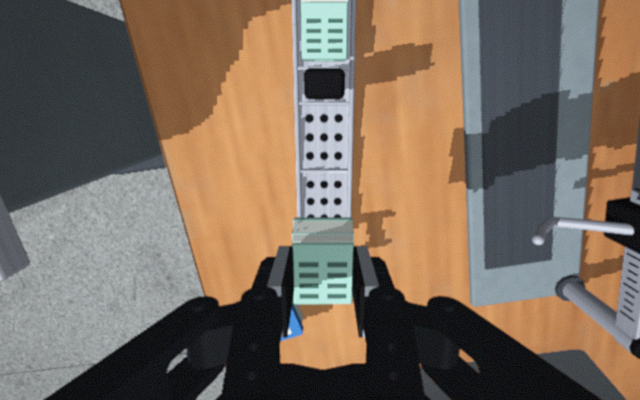

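Aligned over the fourth pocket. Lowering.

{"method": "drive_tool", "body": {"plan": [[0, 0.04, 0.8, 0, 0, 0, 0.75], [0, 0.03, 0.8, 0, 0, 0, 0.75], [0, 0, 0.6, 0, 0, 0, 0.75], [0, 0, 0.33, 0, 0, 0, 0.75], [0, 0, 0, 0, 0, 0, 0.75], [0, 0, 0, 0, 0, 0, 0.75]]}}

```text
time_s: 31.68
ee_pos: [0.4195, -0.1272, 0.0337]
ee_rot: [0.756, 0.655, -0.0, -0.001]
wrist_force: [0.1, 0.8, -0.4]
grip_width: 0.317
```

```bash
python3 - <<'E'
from go import *
c=imaging.camera('wrist'); 
im=cv2.cvtColor(c['frame'],cv2.COLOR_RGB2BGR)[130:330,220:420]; cv2.imwrite('pics/w21z.png',cv2.resize(im,None,fx=3,fy=3,interpolation=cv2.INTER_CUBIC))
p=[.4310,-.048,-.144]
to(*tf(p,[0,-.081,.0105])[0],-.144)
E
```

```text
t 31.73 at [ 0.4198 -0.1276  0.0342] phi -0.143 j6 -0.41 tilt [-0.  0.] F [-0.9  0.4 -0.5] w 0.316
 rz units 0.01 | then tool shift units x,y,z: [-0.02 -0.01  0.95]
```

View pics/w21z.png

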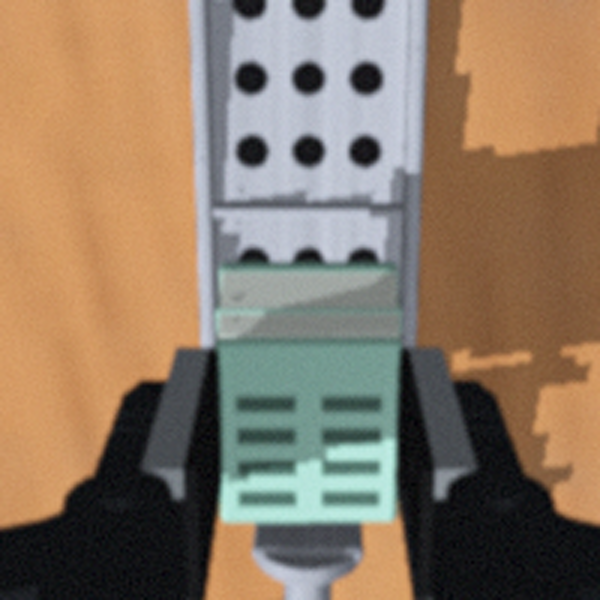

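{"method": "drive_tool", "body": {"plan": [[0.02, -0.01, 0.4, 0, 0, 0, 0.75], [0, 0, 0.3, 0, 0, 0, 0.75], [0, 0, 0, 0, 0, 0, 0.75], [0, 0, 0, 0, 0, 0, 0.75]]}}

```text
time_s: 32.07
ee_pos: [0.4195, -0.1276, 0.0165]
ee_rot: [0.756, 0.654, -0.0, -0.0]
wrist_force: [-0.2, -0.4, -0.7]
grip_width: 0.312
```

```bash
python3 - <<'E'
from go import *
c=imaging.camera('wrist'); 
im=cv2.cvtColor(c['frame'],cv2.COLOR_RGB2BGR)[130:330,220:420]; cv2.imwrite('pics/w22z.png',cv2.resize(im,None,fx=3,fy=3,interpolation=cv2.INTER_CUBIC))
p=[.4310,-.048,-.144]
to(*tf(p,[0,-.081,.0105])[0],-.144)
E
```

```text
t 32.12 at [ 0.4196 -0.1277  0.0166] phi -0.144 j6 -0.41 tilt [ 0. -0.] F [ 0.5 -0.2  0.2] w 0.314
 rz units -0.0 | then tool shift units x,y,z: [-0.02 -0.01  0.25]
```

View pics/w22z.png

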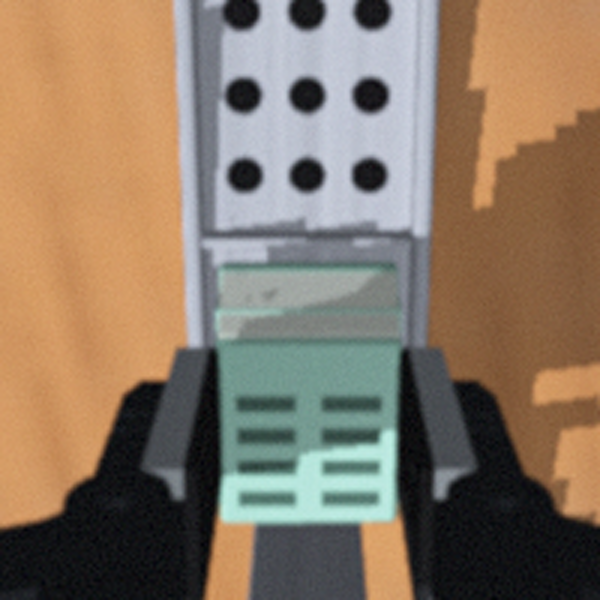

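{"method": "drive_tool", "body": {"plan": [[0, 0, 0.15, 0, 0, 0, 0.75], [0, 0, 0.08, 0, 0, 0, 0.75], [0, 0, 0, 0, 0, 0, 0.75], [0, 0, 0, 0, 0, 0, 0.75]]}}

```text
time_s: 32.45
ee_pos: [0.4195, -0.1277, 0.0105]
ee_rot: [0.756, 0.654, -0.0, -0.0]
wrist_force: [-0.5, -0.6, 0.0]
grip_width: 0.316
```

```bash
python3 - <<'E'
from go import *
c=imaging.camera('wrist'); 
im=cv2.cvtColor(c['frame'],cv2.COLOR_RGB2BGR)[130:330,220:420]; cv2.imwrite('pics/w23z.png',cv2.resize(im,None,fx=3,fy=3,interpolation=cv2.INTER_CUBIC))
p=[.4310,-.048,-.144]
to(*tf(p,[0,-.081,.0105])[0],-.144)
E
```

```text
t 32.5 at [ 0.4195 -0.1277  0.0106] phi -0.145 j6 -0.41 tilt [-0.  0.] F [ 0.  -0.4  0.2] w 0.311
 rz units -0.0 | then tool shift units x,y,z: [-0.02 -0.    0.  ]
```

View pics/w23z.png

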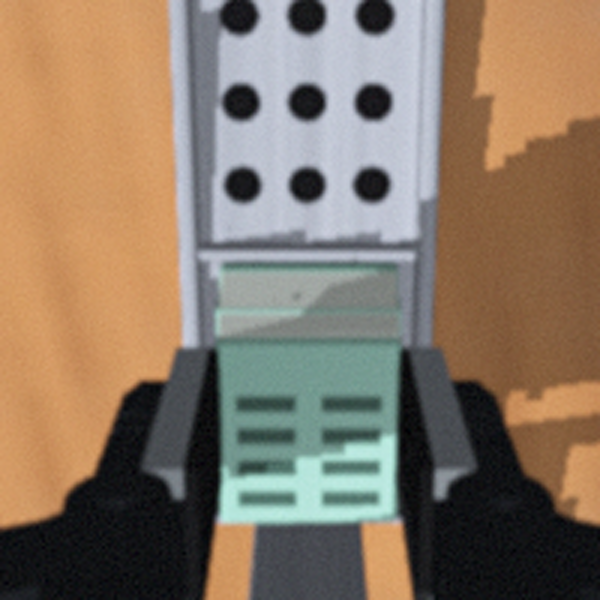

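Seated inside pocket 4 with no contact force. Releasing, then fetching the last one.

{"method": "drive_tool", "body": {"plan": [[0, 0, 0, 0, 0, 0, 0.58], [0, 0, 0, 0, 0, 0, 0.55], [0, 0, 0, 0, 0, 0, 0.5], [0, 0, -0.5, 0, 0, 0, 0.5], [0, 0, -0.8, 0, 0, 0, 0.45], [0, 0, -0.8, 0, 0, 0, 0.4], [0, 0, -0.8, 0, 0, 0, 0.4], [0, 0, -0.8, 0, 0, 0, 0.4], [1, 0, 0, 0, 0, 0, 0.4], [1, 0, 0, 0, 0, 0, 0.4], [1, 0, 0, 0, 0, 0, 0.4], [1, 0, 0, 0, 0, 0, 0.4], [1, 0, 0, 0, 0, 0, 0.4], [1, 0, 0, 0, 0, 0, 0.4], [1, 0, 0, 0, 0, 0, 0.4], [1, 0, 0, 0, 0, 0, 0.4], [1, 0, 0, 0, 0, 0, 0.4], [1, 0, 0, 0, 0, 0, 0.4], [1, 0, 0, 0, 0, 0, 0.4], [1, 0, 0, 0, 0, 0, 0.4]]}}

```text
time_s: 34.17
ee_pos: [0.4624, 0.1705, 0.103]
ee_rot: [0.756, 0.654, -0.0, -0.0]
wrist_force: [-0.0, 0.1, -0.4]
grip_width: 0.598
```

{"method": "drive_tool", "body": {"plan": [[0, 0, 0, 0, 0, 0, 0.4]]}}

```text
time_s: 34.25
ee_pos: [0.4635, 0.1726, 0.1033]
ee_rot: [0.755, 0.656, 0.001, 0.0]
wrist_force: [-0.2, 0.7, -0.1]
grip_width: 0.602
```

```bash
python3 - <<'E'
from go import *
c=imaging.camera('wrist'); save(c,'w24')
to(.4004,.3118,.04,1.60)
E
```

```text
t 34.3 at [0.4629 0.171  0.1031] phi -0.141 j6 0.27 tilt [0.001 0.   ] F [-0.4  0.3 -0. ] w 0.602
 rz units -16.62 | then tool shift units x,y,z: [2.33 5.7  2.52]
```

View pics/w24.png

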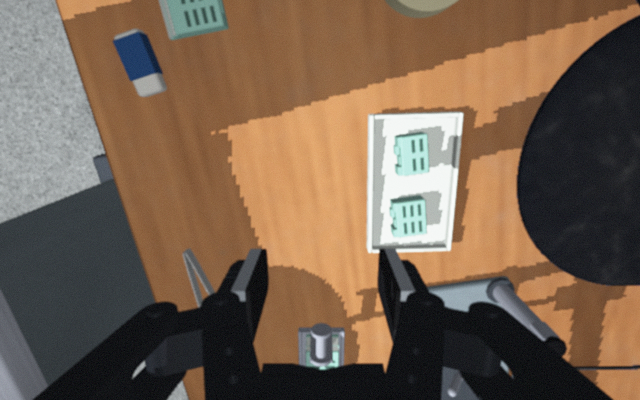

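{"method": "drive_tool", "body": {"plan": [[0, 0, 0, 0, 0, -1, 0.4], [0, 0, 0, 0, 0, -1, 0.4], [0, 0, 0, 0, 0, -1, 0.4], [0, 0, 0, 0, 0, -1, 0.4], [0, 0, 0, 0, 0, -1, 0.4], [0, 0, 0, 0, 0, -1, 0.4], [0, 0, 0, 0, 0, -1, 0.4], [0, 0, 0, 0, 0, -1, 0.4], [0, 0, 0, 0, 0, -1, 0.4], [0, 0, 0, 0, 0, -1, 0.4], [0, 0, 0, 0, 0, -1, 0.4], [0, 0, 0, 0, 0, -1, 0.4], [0, 0, 0, 0, 0, -1, 0.4], [0, 0, 0, 0, 0, -1, 0.4], [0, 0, 0, 0, 0, -1, 0.4], [0, 0, 0, 0, 0, -1, 0.4], [0, 0, 0, 0, 0, -0.6, 0.4]]}}

```text
time_s: 35.72
ee_pos: [0.4622, 0.168, 0.103]
ee_rot: [-0.013, 1.0, -0.0, -0.001]
wrist_force: [-0.7, 0.9, 0.3]
grip_width: 0.6
```

{"method": "drive_tool", "body": {"plan": [[0.39, 0.95, 0.3, 0, 0, 0, 0.4], [0.39, 0.95, 0.4, 0, 0, 0, 0.4], [0.39, 0.95, 0.4, 0, 0, 0, 0.4], [0.39, 0.95, 0.4, 0, 0, 0, 0.4], [0.39, 0.95, 0.5, 0, 0, 0, 0.4], [0.39, 0.95, 0.4, 0, 0, 0, 0.4], [0, 0, 0, 0, 0, 0, 0.4], [0, 0, 0, 0, 0, 0, 0.4]]}}

```text
time_s: 36.38
ee_pos: [0.3999, 0.3101, 0.0425]
ee_rot: [-0.013, 1.0, -0.001, -0.001]
wrist_force: [0.1, -0.2, 0.4]
grip_width: 0.604
```

```bash
python3 - <<'E'
from go import *; from fit import *
c=imaging.camera('wrist'); save(c,'w25'); m=mask_of(c)
x,q=fit(c,m,[.4004,.3118,1.6],'w');print(x.round(4),q)
to(x[0],x[1],.007,x[2])
E
```

```text
[0.4001 0.312  1.5946] 0.9437414500683995
t 36.43 at [0.4007 0.3096 0.0429] phi 1.594 j6 -1.16 tilt [-0.001 -0.001] F [ 0.3 -0.1 -1.1] w 0.602
 rz units -0.0 | then tool shift units x,y,z: [0.02 0.1  1.44]
```

View pics/w25.png

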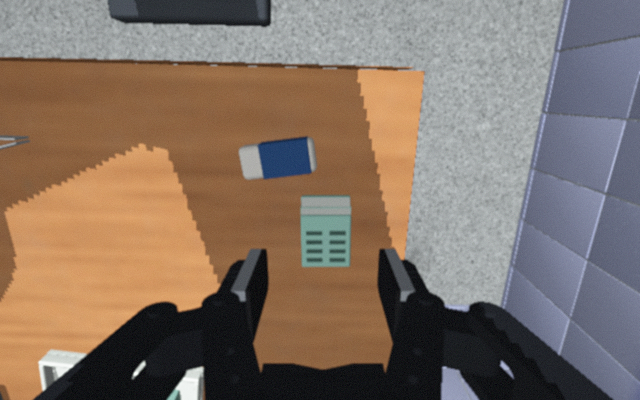

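The last cassette is at (326,232), with the coverslip box clear of the fingers.

{"method": "drive_tool", "body": {"plan": [[0.02, 0.1, 0.5, 0, 0, 0, 0.4], [0, 0, 0.5, 0, 0, 0, 0.4], [0, 0, 0.44, 0, 0, 0, 0.4], [0, 0, 0, 0, 0, 0, 0.4], [0, 0, 0, 0, 0, 0, 0.75], [0, 0, 0, 0, 0, 0, 0.75], [0, 0, 0, 0, 0, 0, 0.75], [0, 0, 0, 0, 0, 0, 0.75], [0, 0, 0, 0, 0, 0, 0.75], [0, 0, 0, 0, 0, 0, 0.75], [0, 0, -0.9, 0, 0, 0, 0.75], [0, 0, -0.9, 0, 0, 0, 0.75], [0, 0, -0.9, 0, 0, 0, 0.75], [0, 0, -0.9, 0, 0, 0, 0.75]]}}

```text
time_s: 37.6
ee_pos: [0.4, 0.3127, 0.0979]
ee_rot: [-0.012, 1.0, -0.0, -0.0]
wrist_force: [-0.0, 0.5, 0.2]
grip_width: 0.315
```

{"method": "drive_tool", "body": {"plan": [[0, 0, 0, 0, 0, 1, 0.75], [0, 0, 0, 0, 0, 1, 0.75], [0, 0, 0, 0, 0, 1, 0.75], [0, 0, 0, 0, 0, 1, 0.75], [0, 0, 0, 0, 0, 1, 0.75], [0, 0, 0, 0, 0, 1, 0.75], [0, 0, 0, 0, 0, 1, 0.75], [0, 0, 0, 0, 0, 1, 0.75], [0, 0, 0, 0, 0, 1, 0.75], [0, 0, 0, 0, 0, 1, 0.75], [0, 0, 0, 0, 0, 1, 0.75], [0, 0, 0, 0, 0, 1, 0.75], [0, 0, 0, 0, 0, 1, 0.75], [0, 0, 0, 0, 0, 1, 0.75], [0, 0, 0, 0, 0, 1, 0.75], [0, 0, 0, 0, 0, 1, 0.75], [0, 0, 0, 0, 0, 0.6, 0.75], [0, 0, 0, 0, 0, 0, 0.75]]}}

```text
time_s: 39.1
ee_pos: [0.4001, 0.3129, 0.0971]
ee_rot: [0.757, 0.654, -0.0, -0.0]
wrist_force: [-0.8, 0.4, -0.5]
grip_width: 0.317
```

```bash
python3 - <<'E'
from go import *
p=[.4310,-.048,-.144]
to(*tf(p,[0,-.033,.10])[0],-.144)
E
```

```text
t 39.1 at [0.4001 0.3129 0.0971] phi -0.145 j6 0.59 tilt [-0. -0.] F [-0.8  0.4 -0.5] w 0.317
 rz units -0.01 | then tool shift units x,y,z: [-15.43   3.29  -0.12]
```

{"method": "drive_tool", "body": {"plan": [[-0.97, 0.21, 0, 0, 0, 0, 0.75], [-0.97, 0.21, 0, 0, 0, 0, 0.75], [-0.97, 0.21, 0, 0, 0, 0, 0.75], [-0.97, 0.21, 0, 0, 0, 0, 0.75], [-0.97, 0.21, 0, 0, 0, 0, 0.75], [-0.97, 0.21, 0, 0, 0, 0, 0.75], [-0.97, 0.21, 0, 0, 0, 0, 0.75], [-0.97, 0.21, 0, 0, 0, 0, 0.75], [-0.97, 0.21, 0, 0, 0, 0, 0.75], [-0.97, 0.2, 0, 0, 0, 0, 0.75], [-0.97, 0.2, 0, 0, 0, 0, 0.75], [-0.97, 0.2, 0, 0, 0, 0, 0.75], [-0.97, 0.2, 0, 0, 0, 0, 0.75], [-0.97, 0.2, 0, 0, 0, 0, 0.75], [-0.97, 0.2, 0, 0, 0, 0, 0.75], [-0.88, 0.2, 0, 0, 0, 0, 0.75], [0, 0, 0, 0, 0, 0, 0.75], [0, 0, 0, 0, 0, 0, 0.75], [0, 0, 0, 0, 0, 0, 0.75]]}}

```text
time_s: 40.68
ee_pos: [0.4256, -0.0801, 0.097]
ee_rot: [0.756, 0.654, -0.0, -0.001]
wrist_force: [-0.1, -0.2, -0.2]
grip_width: 0.315
```

```bash
python3 - <<'E'
from go import *
c=imaging.camera('wrist'); save(c,'w26')
p=[.4310,-.048,-.144]
to(*tf(p,[0,-.033,.034])[0],-.144)
E
```

```text
t 40.73 at [ 0.4255 -0.0797  0.097 ] phi -0.143 j6 -0.3 tilt [-0.001  0.001] F [-0.2 -0.1 -0.5] w 0.313
 rz units 0.01 | then tool shift units x,y,z: [-0.03  0.04  2.52]
```

View pics/w26.png

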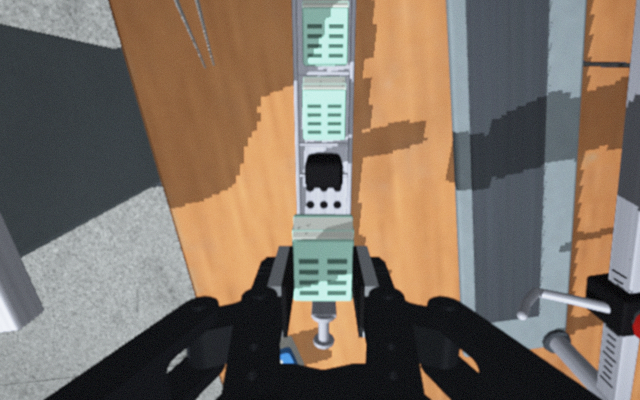

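{"method": "drive_tool", "body": {"plan": [[-0.02, 0.04, 0.8, 0, 0, 0, 0.75], [-0.01, 0, 0.8, 0, 0, 0, 0.75], [0, 0, 0.6, 0, 0, 0, 0.75], [0, 0, 0.6, 0, 0, 0, 0.75], [0, 0, 0.3, 0, 0, 0, 0.75], [0, 0, 0, 0, 0, 0, 0.75], [0, 0, 0, 0, 0, 0, 0.75]]}}

```text
time_s: 41.32
ee_pos: [0.4268, -0.0808, 0.0195]
ee_rot: [0.756, 0.655, -0.0, -0.001]
wrist_force: [-0.4, -0.3, -1.1]
grip_width: 0.317
```

```bash
python3 - <<'E'
from go import *
c=imaging.camera('wrist'); 
im=cv2.cvtColor(c['frame'],cv2.COLOR_RGB2BGR)[130:330,220:420]; cv2.imwrite('pics/w27z.png',cv2.resize(im,None,fx=3,fy=3,interpolation=cv2.INTER_CUBIC))
p=[.4310,-.048,-.144]
to(*tf(p,[0,-.033,.0105])[0],-.144)
E
```

```text
t 41.37 at [ 0.4272 -0.0811  0.0199] phi -0.143 j6 -0.3 tilt [ 0. -0.] F [1.  0.9 0.2] w 0.312
 rz units 0.01 | then tool shift units x,y,z: [ 0.01 -0.04  0.38]
```

View pics/w27z.png

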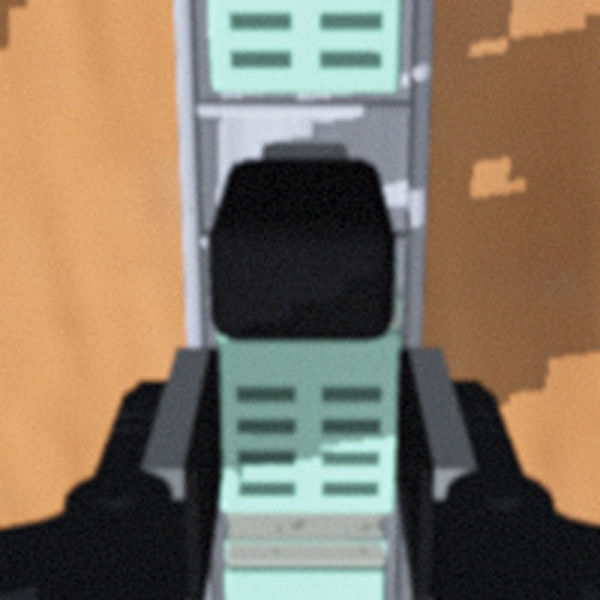

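{"method": "drive_tool", "body": {"plan": [[0.01, -0.03, 0.2, 0, 0, 0, 0.75], [0, 0, 0.16, 0, 0, 0, 0.75], [0, 0, 0, 0, 0, 0, 0.75], [0, 0, 0, 0, 0, 0, 0.75]]}}

```text
time_s: 41.7
ee_pos: [0.4271, -0.0818, 0.0112]
ee_rot: [0.756, 0.654, 0.0, 0.001]
wrist_force: [0.1, -1.1, 4.6]
grip_width: 0.315
```

```bash
python3 - <<'E'
from go import *
c=imaging.camera('wrist'); 
im=cv2.cvtColor(c['frame'],cv2.COLOR_RGB2BGR)[130:330,220:420]; cv2.imwrite('pics/w28z.png',cv2.resize(im,None,fx=3,fy=3,interpolation=cv2.INTER_CUBIC))
p=[.4310,-.048,-.144]
to(*tf(p,[0,-.033,.0105])[0],-.144)
E
```

```text
t 41.75 at [ 0.4271 -0.0818  0.0112] phi -0.145 j6 -0.3 tilt [ 0.002 -0.001] F [-0.2 -1.5  4.5] w 0.312
 rz units -0.01 | then tool shift units x,y,z: [ 0.04 -0.04  0.03]
```

View pics/w28z.png

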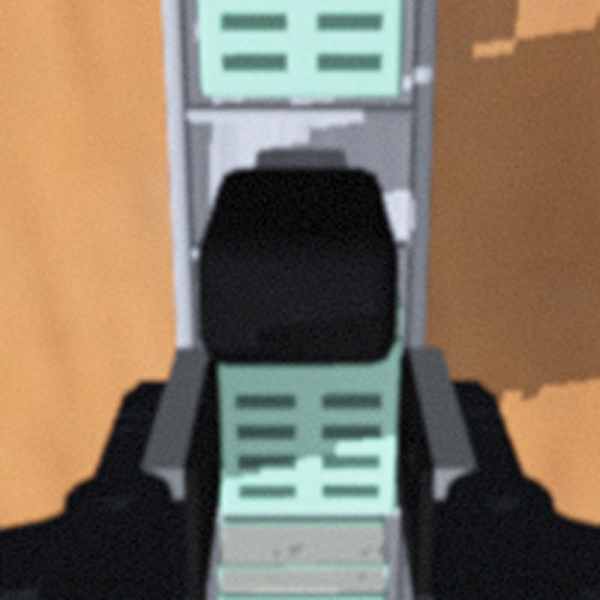

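There's a 4.5 N upward push, so something may be touching. I'll check with a model overlay before releasing.

```bash
python3 - <<'E'
from go import *; from fit import hull
c=imaging.camera('wrist'); 
s=sensors.observe(); e=s['ee_pos']
p=[.4310,-.048,-.144]
H=[hull(c,[e[0],e[1],-.145],'w',.0043)]
P=carpolys(p)
im=cv2.resize(cv2.cvtColor(c['frame'],cv2.COLOR_RGB2BGR),None,fx=3,fy=3,interpolation=cv2.INTER_CUBIC)
for Q in P: cv2.polylines(im,[np.round((np.array([proj(c,X) for X in Q])+.5)*3).astype(int)],True,(0,0,255),1)
for h in H: cv2.polylines(im,[np.round((h+.5)*3).astype(int)],True,(255,0,0),1)
cv2.imwrite('pics/o28.png',im[390:990,660:1260])
print([proj(c,tf(p,[0,y,.0065])[0]).round(1) for y in(-.0105,-.0555,-.0585)])
E
```

```text
[array([317.8, 213.6]), array([318.3, 296.7]), array([318.3, 301.8])]
```

View pics/o28.png

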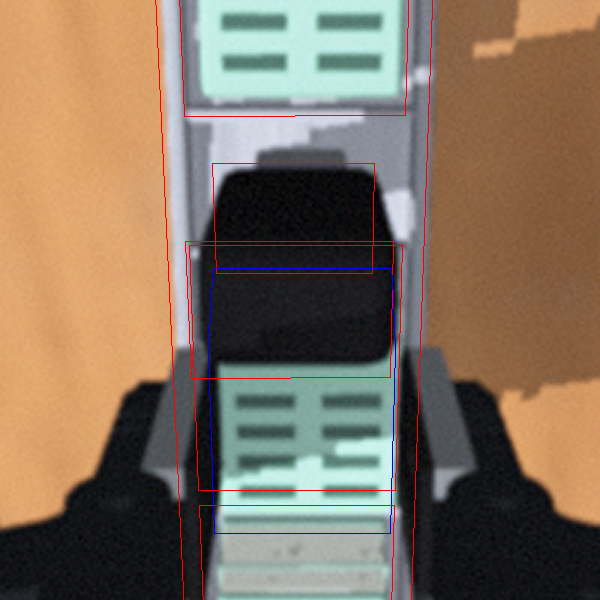

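The overlay shows the cassette and carrier sharing the same small camera offset, so alignment looks right. The reaction is slightly toward −y, so I'll lift a bit, nudge about 1 mm toward −y, and lower again.

{"method": "drive_tool", "body": {"plan": [[0, 0, -0.16, 0, 0, 0, 0.75], [-0.05, -0.02, 0, 0, 0, 0, 0.75], [0, 0, 0, 0, 0, 0, 0.75], [0, 0, 0, 0, 0, 0, 0.75]]}}

```text
time_s: 42.13
ee_pos: [0.4256, -0.0824, 0.0145]
ee_rot: [0.756, 0.654, -0.0, -0.0]
wrist_force: [0.5, 0.3, -1.4]
grip_width: 0.313
```

```bash
python3 - <<'E'
from go import *
p=[.4310,-.048,-.144]
to(*tf(p,[0,-.033,.0105])[0],-.144)
E
```

```text
t 42.13 at [ 0.4256 -0.0824  0.0145] phi -0.145 j6 -0.31 tilt [-0.  0.] F [ 0.5  0.3 -1.4] w 0.313
 rz units -0.01 | then tool shift units x,y,z: [0.07 0.02 0.16]
```

{"method": "drive_tool", "body": {"plan": [[0, 0, 0.08, 0, 0, 0, 0.75], [0, 0, 0.06, 0, 0, 0, 0.75], [0, 0, 0, 0, 0, 0, 0.75], [0, 0, 0, 0, 0, 0, 0.75]]}}

```text
time_s: 42.47
ee_pos: [0.4257, -0.0825, 0.0108]
ee_rot: [0.756, 0.654, -0.0, -0.0]
wrist_force: [-0.4, -1.3, -1.3]
grip_width: 0.309
```

```bash
python3 - <<'E'
from go import *
p=[.4310,-.048,-.144]
to(*tf(p,[0,-.033,.0105])[0],-.144)
E
```

```text
t 42.47 at [ 0.4257 -0.0825  0.0108] phi -0.144 j6 -0.31 tilt [-0.  0.] F [-0.4 -1.3 -1.3] w 0.309
 rz units -0.0 | then tool shift units x,y,z: [0.08 0.01 0.01]
```

The contact is gone at the same height. Releasing and checking.

{"method": "drive_tool", "body": {"plan": [[0, 0, 0, 0, 0, 0, 0.62], [0, 0, 0, 0, 0, 0, 0.58], [0, 0, 0, 0, 0, 0, 0.52], [0, 0, -0.5, 0, 0, 0, 0.5], [0, 0, -0.8, 0, 0, 0, 0.45], [0, 0, -0.8, 0, 0, 0, 0.4], [0, 0, -0.8, 0, 0, 0, 0.4], [0, 0, -0.8, 0, 0, 0, 0.4], [0, 0, -0.8, 0, 0, 0, 0.4], [0, 0, -0.8, 0, 0, 0, 0.4], [0, 0, -0.8, 0, 0, 0, 0.4], [0.9, 0.8, 0, 0, 0, 0, 0.4], [0.9, 0.8, 0, 0, 0, 0, 0.4], [0.9, 0.4, 0, 0, 0, 0, 0.4], [0, 0, 0, 0, 0, 0, 0.4], [0, 0, 0, 0, 0, 0, 0.4]]}}

```text
time_s: 43.8
ee_pos: [0.4849, -0.0219, 0.1635]
ee_rot: [0.755, 0.655, -0.0, -0.0]
wrist_force: [0.2, -0.2, 0.1]
grip_width: 0.6
```

```bash
python3 - <<'E'
from go import *; import pickle
c=imaging.camera('wrist'); save(c,'w29'); pickle.dump(c,open('c29.pkl','wb'))
im=cv2.cvtColor(c['frame'],cv2.COLOR_RGB2BGR)[100:350,180:380]; cv2.imwrite('pics/w29z.png',cv2.resize(im,None,fx=2.4,fy=2.4,interpolation=cv2.INTER_CUBIC))
s=sensors.observe(); print(s['time_s'],s['ee_pos'])
E
```

```text
43.85 [ 0.48416349 -0.02241959  0.16330242]
```

View pics/w29.png

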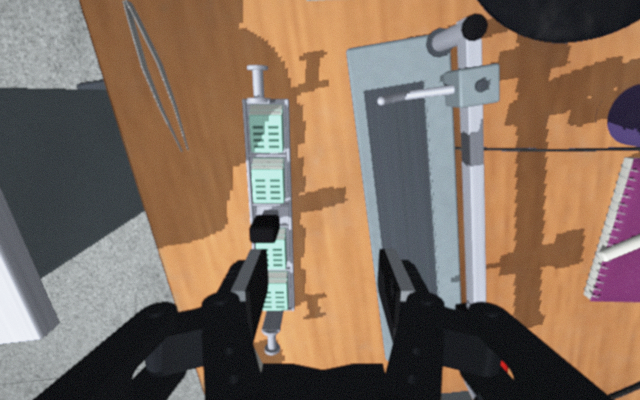

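View pics/w29z.png

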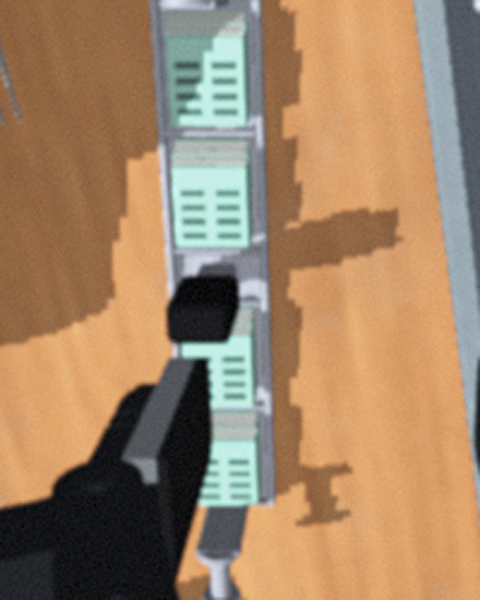

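All four whole cassettes lie flat in the four pockets (rows 130–290 near column 265). Next I'll view both hooks and the knob.

{"method": "drive_tool", "body": {"plan": [[0.3, 0.9, -0.6, 0, 0, -0.7, 0], [0.3, 0.9, -0.6, 0, 0, -0.7, 0], [0.3, 0.5, -0.6, 0, 0, 0, 0], [0, 0, -0.6, 0, 0, 0, 0], [0, 0, 0, 0, 0, 0, 0], [0, 0, 0, 0, 0, 0, 0]]}}

```text
time_s: 44.35
ee_pos: [0.5429, -0.006, 0.2235]
ee_rot: [0.707, 0.707, -0.0, -0.0]
wrist_force: [-0.1, -0.0, 0.1]
grip_width: 1.005
```

```bash
python3 - <<'E'
from go import *; import pickle
c=imaging.camera('wrist'); save(c,'w30'); pickle.dump(c,open('c30.pkl','wb'))
s=sensors.observe(); print(s['time_s'],s['ee_pos'],phi_of(s))
c2=imaging.camera('side'); save(c2,'s30'); pickle.dump(c2,open('s30.pkl','wb'))
for t in ['hook_seat_left','knob_grip']:
  for d in imaging.look_for(c,t): print(t,round(d['score'],2),np.round(d['location'],3),proj(c,d['location']).round())
E
```

```text
44.4 [ 0.542208   -0.00583193  0.22279225] 0.0009711054402431785
hook_seat_left 0.67 [ 0.57  -0.04   0.015] [346. 199.]
hook_seat_left 0.65 [ 0.59  -0.142  0.089] [369. 322.]
knob_grip 0.88 [ 0.599 -0.145  0.115] [382. 342.]
knob_grip 0.3 [ 0.43  -0.112  0.012] [225. 257.]
```

View pics/w30.png

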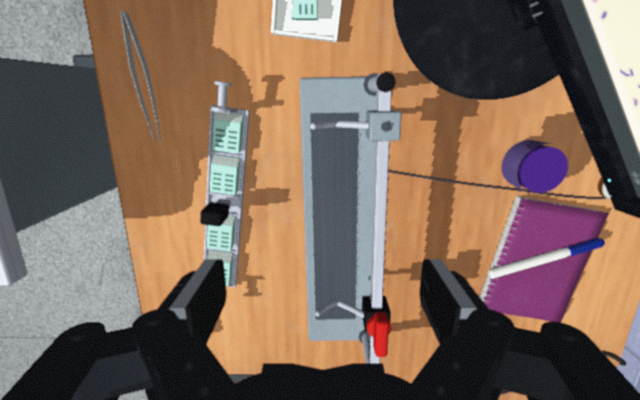

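```bash
python3 - <<'E'
from go import *; import pickle
c=pickle.load(open('c30.pkl','rb')); im=cv2.cvtColor(c['frame'],cv2.COLOR_RGB2BGR)
cv2.imwrite('pics/z30a.png',cv2.resize(im[60:160,290:420],None,fx=6,fy=6,interpolation=cv2.INTER_CUBIC))
cv2.imwrite('pics/z30b.png',cv2.resize(im[270:370,290:420],None,fx=6,fy=6,interpolation=cv2.INTER_CUBIC))
E
```

```text
(no output)
```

View pics/z30a.png

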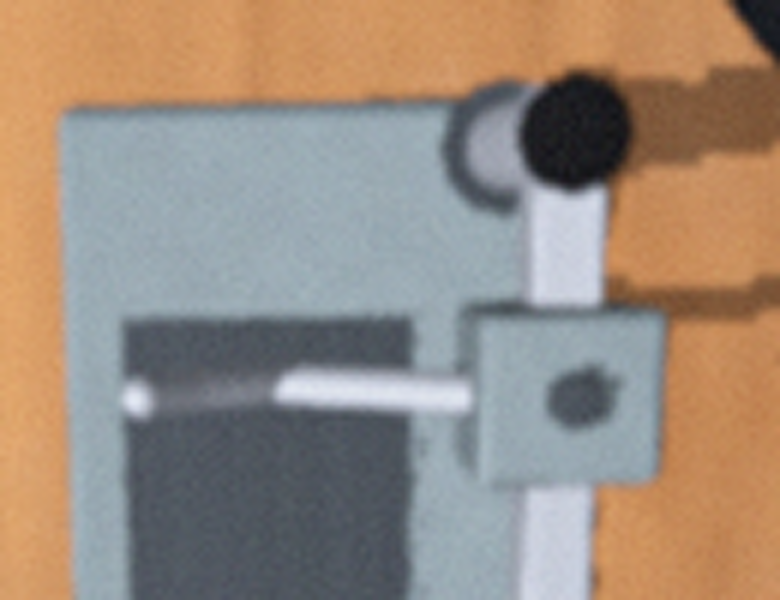

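View pics/z30b.png

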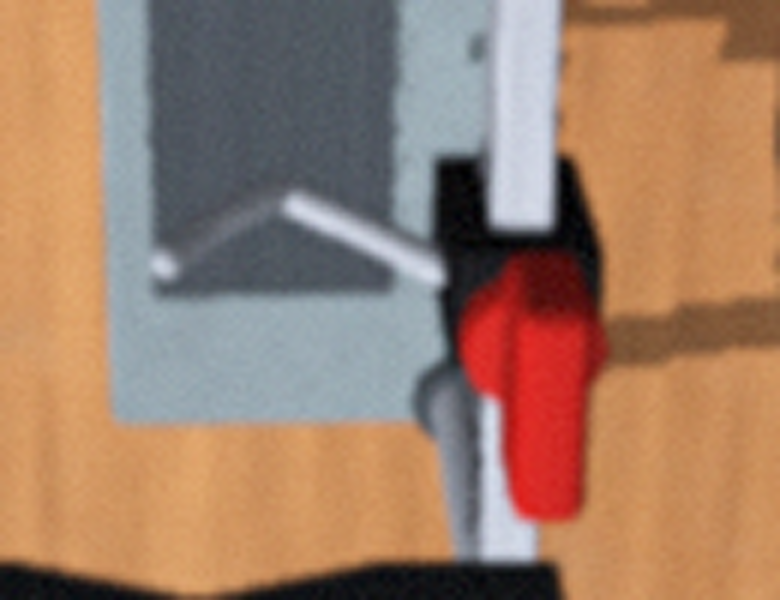

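View pics/s30.png

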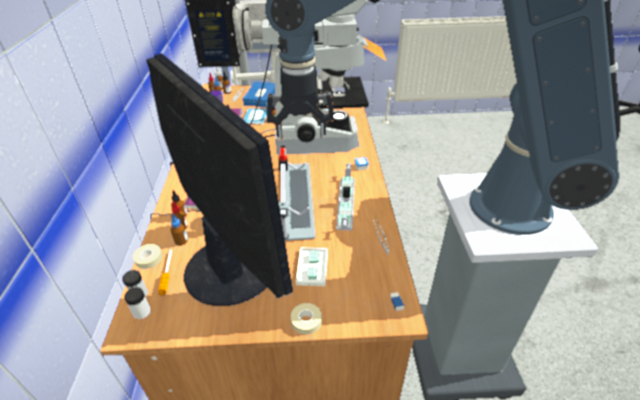

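```bash
python3 - <<'E'
from go import *; import pickle
c=pickle.load(open('c30.pkl','rb'))
P=lambda o,u,v,z: onz(c,o[0]+u/6-.3,o[1]+v/6-.3,z).round(4)
A=(290,60);B=(290,270)
tl=P(A,65,108,.01); bl=P(B,115,422,.01); print('base',tl,bl,np.linalg.norm(tl-bl))
d=tl-bl; yaw=np.arctan2(-d[0],d[1]); print('yaw',yaw)
lt=P(A,137,400,.07); rt=P(B,165,265,.07); lb=P(A,280,385,.050); rb=P(B,290,203,.050)
print('tips',lt,rt,np.linalg.norm(lt-rt)); print('bends',lb,rb,np.linalg.norm(lb-rb))
# rail edges z=.076 top
print('blk',P(A,480,310,.083),P(A,665,312,.083),P(A,490,485,.083),P(A,660,482,.083))
print('knob', P(B,543,325,.110),P(B,550,518,.110), P(B,560,260,.110))
E
```

```text
base [0.5221 0.0865 0.01  ] [ 0.5268 -0.2312  0.01  ] 0.31773476360008196
yaw 0.014792751552988112
tips [0.5355 0.044  0.07  ] [ 0.5388 -0.1474  0.07  ] 0.19142844616200594
bends [0.557  0.0445 0.05  ] [ 0.5614 -0.1487  0.05  ] 0.19325009702455517
blk [0.5829 0.0573 0.083 ] [0.6082 0.0571 0.083 ] [0.5853 0.0335 0.083 ] [0.6091 0.034  0.083 ]
knob [ 0.5968 -0.1287  0.11  ] [ 0.5999 -0.1648  0.11  ] [ 0.5988 -0.1171  0.11  ]
```

The hooks are about 0.1935 m apart, so the slide is at about 0.021. The knob is at about (0.5985, −0.147), aligned with the rail. I'll approach the knob.

{"method": "drive_tool", "body": {"plan": [[-0.81, 0.32, 0.3, 0, 0, -0.14, 0.5], [-0.81, 0.32, 0.3, 0, 0, 0, 0.5], [-0.81, 0.32, 0.3, 0, 0, 0, 0.5], [-0.81, 0.32, 0.3, 0, 0, 0, 0.5], [-0.81, 0.32, 0.3, 0, 0, 0, 0.5], [-0.8, 0.32, 0.3, 0, 0, 0, 0.5], [-0.8, 0.32, 0.3, 0, 0, 0, 0.5], [0, 0, 0.4, 0, 0, 0, 0.5], [0, 0, 0.4, 0, 0, 0, 0.5], [0, 0, 0, 0, 0, 0, 0.5], [0, 0, 0, 0, 0, 0, 0.5]]}}

```text
time_s: 45.47
ee_pos: [0.6002, -0.1442, 0.1497]
ee_rot: [0.701, 0.713, -0.001, -0.002]
wrist_force: [-0.5, 0.0, 0.4]
grip_width: 0.501
```

```bash
python3 - <<'E'
from go import *; import pickle
c=imaging.camera('wrist'); save(c,'w31'); pickle.dump(c,open('c31.pkl','wb'))
im=cv2.cvtColor(c['frame'],cv2.COLOR_RGB2BGR)[150:350,220:420]; cv2.imwrite('pics/w31z.png',cv2.resize(im,None,fx=3,fy=3,interpolation=cv2.INTER_CUBIC))
to(.5985,-.147,.095,.015)
E
```

```text
t 45.52 at [ 0.6009 -0.1444  0.1506] phi 0.018 j6 -0.43 tilt [-0.002  0.001] F [0.4 0.1 0.8] w 0.497
 rz units 0.03 | then tool shift units x,y,z: [-0.1  -0.1   2.22]
```

View pics/w31z.png

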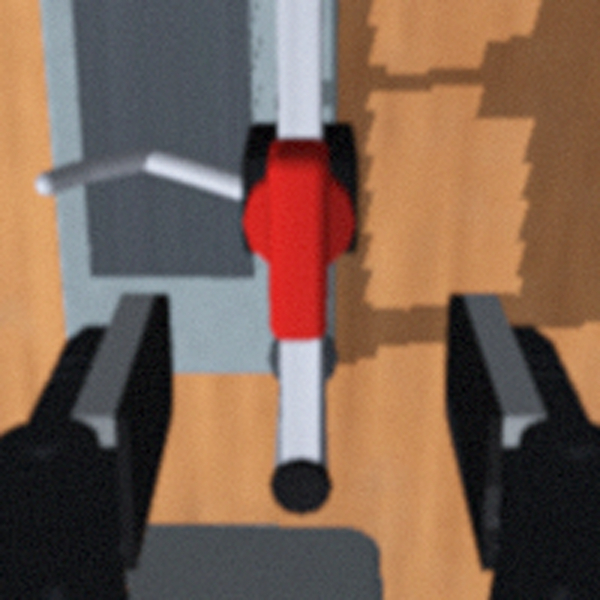

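```bash
python3 - <<'E'
from go import *; import pickle
c=pickle.load(open('c31.pkl','rb'))
P=lambda u,v,z: onz(c,220+u/3-.3,150+v/3-.3,z).round(4)
print(P(298,338,.11),P(298,165,.11),P(270,250,.11),P(325,250,.11)); print('tip',P(42,186,.07),'bend',P(150,163,.05))
E
```

```text
[ 0.5995 -0.165   0.11  ] [ 0.599  -0.1281  0.11  ] [ 0.5938 -0.1458  0.11  ] [ 0.6046 -0.1456  0.11  ]
tip [ 0.5385 -0.1476  0.07  ] bend [ 0.5608 -0.1481  0.05  ]
```

The knob is centred between the jaws. Descending, gripping and turning it anticlockwise.

{"method": "drive_tool", "body": {"plan": [[-0.08, -0.06, 0.6, 0, 0, 0, 0.5], [0, 0, 0.6, 0, 0, 0, 0.5], [0, 0, 0.6, 0, 0, 0, 0.5], [0, 0, 0.4, 0, 0, 0, 0.5], [0, 0, 0, 0, 0, 0, 0.5], [0, 0, 0, 0, 0, 0, 0.95], [0, 0, 0, 0, 0, 0, 0.95], [0, 0, 0, 0, 0, 0, 0.95], [0, 0, 0, 0, 0, 0, 0.95], [0, 0, 0, 0, 0, 0, 0.95], [0, 0, 0, 0, 0, 0, 0.95]], "force": 60}}

```text
time_s: 46.43
ee_pos: [0.5982, -0.1477, 0.0973]
ee_rot: [0.701, 0.713, -0.001, -0.002]
wrist_force: [-5.2, -0.7, 4.2]
grip_width: 0.12
```

```bash
python3 - <<'E'
from go import *
c=imaging.camera('wrist'); save(c,'w32')
to(.5993,-.1465,.0955,1.5)
E
```

```text
t 46.48 at [ 0.5982 -0.1477  0.0973] phi 0.018 j6 -0.44 tilt [-0.004  0.   ] F [-6.1 -0.9  4.5] w 0.119
 rz units -14.16 | then tool shift units x,y,z: [-0.04  0.05  0.07]
```

View pics/w32.png

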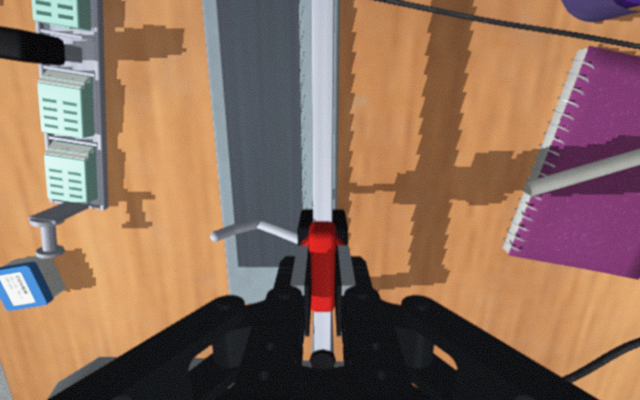

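{"method": "drive_tool", "body": {"plan": [[0, -0.05, 0, 0, 0, -0.8, 0.95], [0, 0, 0, 0, 0, -0.8, 0.95], [0, 0, 0, 0, 0, -0.8, 0.95], [0, 0, 0, 0, 0, -0.8, 0.95], [0, 0, 0, 0, 0, -0.8, 0.95], [0, 0, 0, 0, 0, -0.8, 0.95], [0, 0, 0, 0, 0, -0.8, 0.95], [0, 0, 0, 0, 0, -0.8, 0.95], [0, 0, 0, 0, 0, -0.8, 0.95], [0, 0, 0, 0, 0, -0.8, 0.95], [0, 0, 0, 0, 0, -0.8, 0.95], [0, 0, 0, 0, 0, -0.8, 0.95], [0, 0, 0, 0, 0, -0.8, 0.95], [0, 0, 0, 0, 0, -0.8, 0.95], [0, 0, 0, 0, 0, -0.8, 0.95], [0, 0, 0, 0, 0, 0, 0.95], [0, 0, 0, 0, 0, 0, 0.95]]}}

```text
time_s: 47.9
ee_pos: [0.5987, -0.1475, 0.0972]
ee_rot: [0.149, 0.989, -0.0, -0.0]
wrist_force: [-3.4, 0.6, 4.8]
grip_width: 0.12
```

```bash
python3 - <<'E'
from go import *
s=sensors.observe(); print(s['wrist_torque'])
c=imaging.camera('wrist'); save(c,'w33')
to(.5993,-.1465-.04,.0955,1.27)
E
```

```text
[0.19219143 0.61113493 0.08384926]
t 47.95 at [ 0.5987 -0.1476  0.0971] phi 1.272 j6 -1.69 tilt [-0.001 -0.   ] F [-4.1  0.9  5.7] w 0.12
 rz units 0.02 | then tool shift units x,y,z: [-0.48 -1.48  0.07]
```

View pics/w33.png

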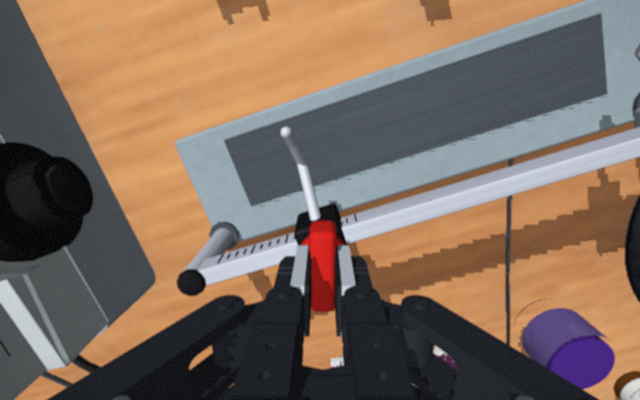

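The knob turned with the jaws (about 72°). I'll check clearance to the microscope on the −y side before drawing the block along.

```bash
python3 - <<'E'
from go import *
c=imaging.camera('wrist')
for z in (0,.05,.1,.15): print(z,onz(c,92,200,z).round(3),onz(c,152,275,z).round(3))
c=imaging.camera('side'); save(c,'s34'); im=cv2.cvtColor(c['frame'],cv2.COLOR_RGB2BGR)[60:260,200:400]
cv2.imwrite('pics/s34z.png',cv2.resize(im,None,fx=3,fy=3,interpolation=cv2.INTER_CUBIC))
E
```

```text
0 [ 0.548 -0.314  0.   ] [ 0.62  -0.298  0.   ]
0.05 [ 0.544 -0.274  0.05 ] [ 0.601 -0.262  0.05 ]
0.1 [ 0.54  -0.235  0.1  ] [ 0.581 -0.226  0.1  ]
0.15 [ 0.535 -0.196  0.15 ] [ 0.562 -0.19   0.15 ]
```

View pics/s34z.png

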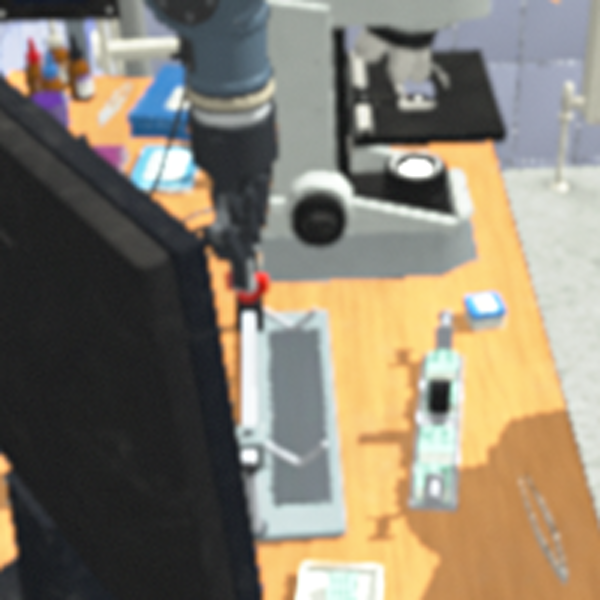

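```bash
python3 - <<'E'
from go import *
w=imaging.camera('wrist'); c=imaging.camera('side')
def tri(a,b):
    (o1,d1),(o2,d2)=a,b
    A=np.stack([d1,-d2],1); t=np.linalg.lstsq(A,o2-o1,rcond=None)[0]
    return (o1+d1*t[0]).round(3),(o2+d2*t[1]).round(3)
print(tri(ray(w,62,195),ray(c,306.3,132)))
print(tri(ray(w,40,205),ray(c,306.3,132)))
print('base front', onz(c,200+300/3,60+278/3,0).round(3), onz(c,200+470/3,60+268/3,0).round(3))
for y in (-.19,-.25): print(proj(c,[.6,y,.1]).round())
E
```

```text
(array([ 0.533, -0.231,  0.118]), array([ 0.529, -0.231,  0.118]))
(array([ 0.534, -0.253,  0.106]), array([ 0.529, -0.253,  0.105]))
base front [ 0.552 -0.306  0.   ] [ 0.37  -0.312  0.   ]
[282. 146.]
[282. 135.]
```

The focus knob face is at about (0.53, −0.24, 0.11), which the fingers will clear. Drawing the block 40.5 mm along the rail.

{"method": "drive_tool", "body": {"plan": [[-0.05, -0.154, 0, 0, 0, 0, 0.95], [-0.05, -0.154, 0, 0, 0, 0, 0.95], [-0.05, -0.154, 0, 0, 0, 0, 0.95], [-0.05, -0.154, 0, 0, 0, 0, 0.95], [-0.05, -0.154, 0, 0, 0, 0, 0.95], [-0.05, -0.154, 0, 0, 0, 0, 0.95], [-0.05, -0.154, 0, 0, 0, 0, 0.95], [-0.05, -0.154, 0, 0, 0, 0, 0.95], [-0.05, -0.154, 0, 0, 0, 0, 0.95], [-0.05, -0.154, 0, 0, 0, 0, 0.95], [0, 0, 0, 0, 0, 0, 0.95], [0, 0, 0, 0, 0, 0, 0.95], [0, 0, 0, 0, 0, 0, 0.95]]}}

```text
time_s: 49.23
ee_pos: [0.5994, -0.1892, 0.0972]
ee_rot: [0.149, 0.989, -0.001, -0.0]
wrist_force: [-3.3, -1.6, 6.1]
grip_width: 0.123
```

```bash
python3 - <<'E'
from go import *; import pickle
c=imaging.camera('wrist'); save(c,'w35'); pickle.dump(c,open('c35.pkl','wb'))
to(.599,-.188,.0955,1.27)
c=imaging.camera('side'); save(c,'s35'); pickle.dump(c,open('s35.pkl','wb')); im=cv2.cvtColor(c['frame'],cv2.COLOR_RGB2BGR)[110:260,240:360]
cv2.imwrite('pics/s35z.png',cv2.resize(im,None,fx=4,fy=4,interpolation=cv2.INTER_CUBIC))
E
```

```text
t 49.28 at [ 0.5994 -0.1891  0.0972] phi 1.272 j6 -1.75 tilt [-0.001 -0.002] F [-3.8 -1.6  6.1] w 0.12
 rz units 0.02 | then tool shift units x,y,z: [0.03 0.04 0.07]
```

View pics/w35.png

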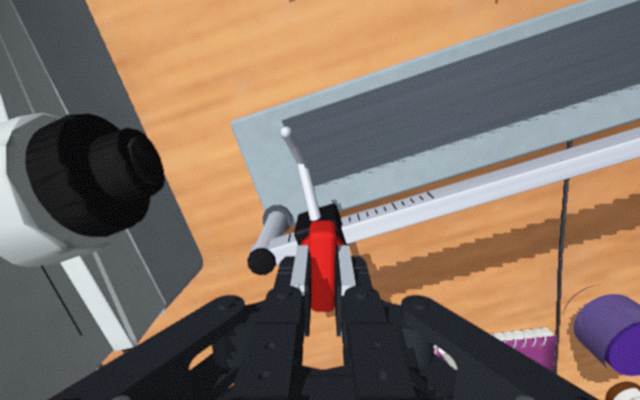

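View pics/s35z.png

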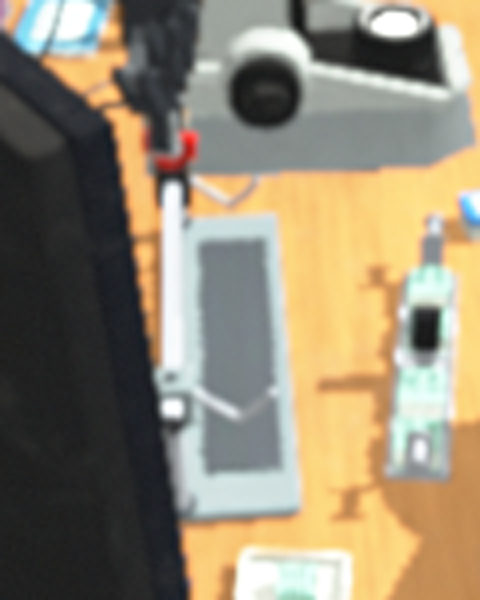

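```bash
python3 - <<'E'
from go import *; import pickle
c=pickle.load(open('s35.pkl','rb'))
P=lambda u,v,z: onz(c,240+u/4-.4,110+v/4-.4,z).round(4)
lb,rb=P(240,417,.05),P(230,203,.05); lt,rt=P(275,392,.07),P(257,180,.07)
print(lb,rb,np.linalg.norm(lb-rb),lt,rt,np.linalg.norm(lt-rt))
w=pickle.load(open('c35.pkl','rb')); print('right tip wrist',onz(w,286,131,.07))
w=pickle.load(open('c31.pkl','rb'))
E
```

```text
[0.5554 0.0447 0.05  ] [ 0.5594 -0.189   0.05  ] 0.23373422941452113 [0.5333 0.0459 0.07  ] [ 0.5392 -0.1871  0.07  ] 0.23307468760034838
right tip wrist [ 0.53920186 -0.18900344  0.07      ]
```

The side camera gives a hook spacing of 0.233–0.234 m and the wrist camera about 0.234 m, both near the 0.234 m target. Tightening.

{"method": "drive_tool", "body": {"plan": [[0, 0, 0, 0, 0, 0.8, 0.95], [0, 0, 0, 0, 0, 0.8, 0.95], [0, 0, 0, 0, 0, 0.8, 0.95], [0, 0, 0, 0, 0, 0.8, 0.95], [0, 0, 0, 0, 0, 0.8, 0.95], [0, 0, 0, 0, 0, 0.8, 0.95], [0, 0, 0, 0, 0, 0.8, 0.95], [0, 0, 0, 0, 0, 0.8, 0.95], [0, 0, 0, 0, 0, 0.8, 0.95], [0, 0, 0, 0, 0, 0.8, 0.95], [0, 0, 0, 0, 0, 0.8, 0.95], [0, 0, 0, 0, 0, 0.8, 0.95], [0, 0, 0, 0, 0, 0.8, 0.95], [0, 0, 0, 0, 0, 0.8, 0.95], [0, 0, 0, 0, 0, 0.8, 0.95], [0, 0, 0, 0, 0, 0.3, 0.95], [0, 0, 0, 0, 0, 0, 0.95], [0, 0, 0, 0, 0, 0, 0.95]]}}

```text
time_s: 50.83
ee_pos: [0.5989, -0.1891, 0.0972]
ee_rot: [0.712, 0.702, -0.001, 0.0]
wrist_force: [-4.4, -1.0, 6.2]
grip_width: 0.12
```

```bash
python3 - <<'E'
from go import *; import pickle
s=sensors.observe(); print(s['wrist_torque'])
to(.599,-.188,.14,.015)
E
```

```text
[-0.07692424  0.89902675  0.55575252]
t 50.83 at [ 0.5989 -0.1891  0.0972] phi -0.013 j6 -0.47 tilt [-0.002 -0.002] F [-4.4 -1.   6.2] w 0.12
 rz units -0.27 | then tool shift units x,y,z: [ 0.04  0.01 -1.71]
```

It's against the tight stop (0.56 N·m). Opening, lifting and looking.

{"method": "drive_tool", "body": {"plan": [[0, 0, 0, 0, 0, 0, 0.6], [0, 0, 0, 0, 0, 0, 0.5], [0, 0, 0, 0, 0, 0, 0.5], [0, 0, -0.6, 0, 0, 0, 0.5], [0, 0, -0.8, 0, 0, 0, 0.5], [0, 0, -0.8, 0, 0, -0.27, 0.5], [0.9, -0.2, -0.5, 0, 0, 0, 0.3], [0.9, -0.2, -0.5, 0, 0, 0, 0.2], [0.9, -0.2, -0.5, 0, 0, 0, 0], [0.9, -0.2, -0.5, 0, 0, 0, 0], [0.9, -0.2, -0.4, 0, 0, 0, 0], [0.9, -0.2, -0.2, 0, 0, 0, 0], [0.9, -0.2, 0, 0, 0, 0, 0], [0, 0, 0, 0, 0, 0, 0], [0, 0, 0, 0, 0, 0, 0], [0, 0, 0, 0, 0, 0, 0]]}}

```text
time_s: 52.17
ee_pos: [0.5633, -0.0316, 0.2161]
ee_rot: [0.702, 0.712, 0.0, 0.001]
wrist_force: [0.6, -0.3, 0.3]
grip_width: 1.005
```

```bash
python3 - <<'E'
from go import *; import pickle
c=imaging.camera('wrist'); save(c,'w36'); pickle.dump(c,open('c36.pkl','wb'))
im=cv2.cvtColor(c['frame'],cv2.COLOR_RGB2BGR)
cv2.imwrite('pics/z36b.png',cv2.resize(im[270:370,290:420],None,fx=6,fy=6,interpolation=cv2.INTER_CUBIC))
cv2.imwrite('pics/z36a.png',cv2.resize(im[40:140,290:420],None,fx=6,fy=6,interpolation=cv2.INTER_CUBIC))
s=sensors.observe(); print(s['time_s'],s['ee_pos'],phi_of(s))
E
```

```text
52.2167 [ 0.56329031 -0.03201678  0.21594361] 0.012834171845323521
```

View pics/w36.png

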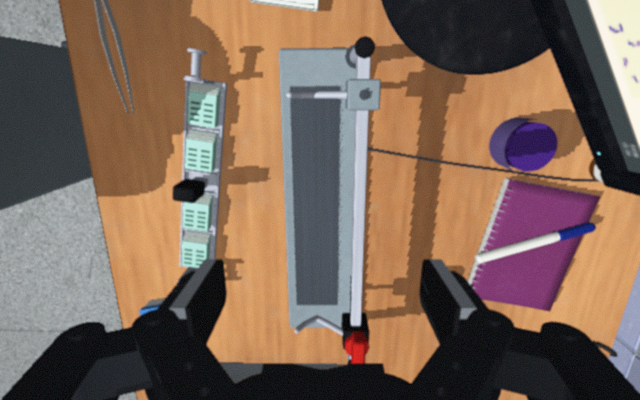

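```bash
python3 - <<'E'
import cv2,numpy as np
a=cv2.imread('pics/z36a.png');b=cv2.imread('pics/z36b.png')
cv2.imwrite('pics/z36.png',np.vstack([cv2.resize(a,(585,450))[100:400],cv2.resize(b,(585,450))[150:]]))
E
```

```text
(no output)
```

View pics/z36.png

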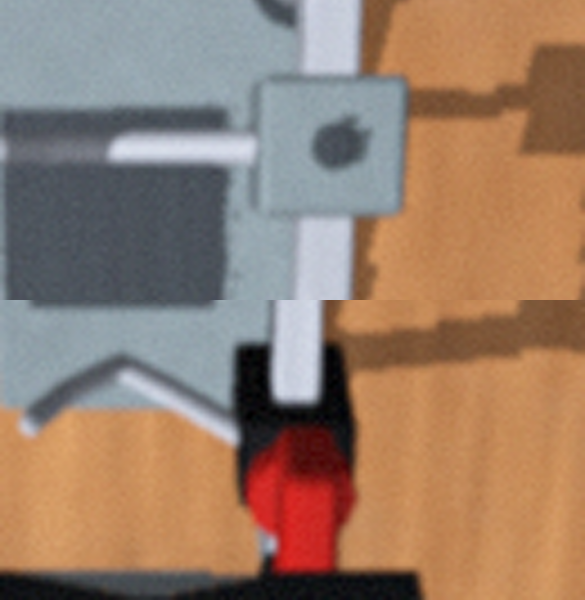

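```bash
python3 - <<'E'
from go import *; import pickle
c=pickle.load(open('c36.pkl','rb'))
lb=onz(c,314.2,94.7,.05); rb=onz(c,316.9,318.2,.05); rt=onz(c,296,331.6,.07); lt=onz(c,289,95,.07)
print(lb,rb,np.linalg.norm(lb-rb)); print(lt,rt,np.linalg.norm(lt-rt))
tl=onz(c,281,49,.01); print(tl)
E
```

```text
[0.55645254 0.04451012 0.05      ] [ 0.56073793 -0.18794041  0.05      ] 0.23249002881068498
[0.5361174  0.04405631 0.07      ] [ 0.53942518 -0.18951503  0.07      ] 0.23359476079713007
[0.5234896  0.08592216 0.01      ]
```

The spacing measures 0.2325–0.2336 m raw here. That corrects to about 0.234–0.235, because this camera reads the 320 mm base 0.7% short. The red knob is aligned with the rail. Next is the carrier handle, gripped along the carrier's length (jaws along y) to stay clear of the rail.

{"method": "drive_tool", "body": {"plan": [[0, -0.5, 0, 0, 0, -1, 0.3], [0, 0, 0, 0, 0, -1, 0.4], [0, 0, 0, 0, 0, -1, 0.5], [0, 0, 0, 0, 0, -1, 0.5], [0, 0, 0, 0, 0, -1, 0.5], [0, 0, 0, 0, 0, -1, 0.5], [0, 0, 0, 0, 0, -1, 0.5], [0, 0, 0, 0, 0, -1, 0.5], [0, 0, 0, 0, 0, -1, 0.5], [0, 0, 0, 0, 0, -1, 0.5], [0, 0, 0, 0, 0, -1, 0.5], [0, 0, 0, 0, 0, -1, 0.5], [0, 0, 0, 0, 0, -1, 0.5], [0, 0, 0, 0, 0, -0.5, 0.5], [0, 0, 0, 0, 0, 0, 0.5]]}}

```text
time_s: 53.47
ee_pos: [0.5506, -0.0327, 0.2157]
ee_rot: [0.072, 0.997, -0.0, 0.0]
wrist_force: [1.3, 0.5, -0.3]
grip_width: 0.501
```

```bash
python3 - <<'E'
from go import *
to(.431,-.048,.12,1.427)
E
```

```text
t 53.47 at [ 0.5506 -0.0327  0.2157] phi 1.426 j6 -1.69 tilt [ 0. -0.] F [ 1.3  0.5 -0.3] w 0.501
 rz units -0.01 | then tool shift units x,y,z: [ 4.65 -1.29  3.83]
```

{"method": "drive_tool", "body": {"plan": [[0.77, -0.21, 0.4, 0, 0, 0, 0.5], [0.77, -0.21, 0.4, 0, 0, 0, 0.5], [0.77, -0.21, 0.4, 0, 0, 0, 0.5], [0.77, -0.22, 0.4, 0, 0, 0, 0.5], [0.77, -0.22, 0.4, 0, 0, 0, 0.5], [0.77, -0.22, 0.4, 0, 0, 0, 0.5], [0, 0, 0.6, 0, 0, 0, 0.5], [0, 0, 0.8, 0, 0, 0, 0.5], [0, 0, 0, 0, 0, 0, 0.5], [0, 0, 0, 0, 0, 0, 0.5]]}}

```text
time_s: 54.3
ee_pos: [0.4311, -0.0473, 0.1206]
ee_rot: [0.073, 0.997, 0.0, -0.001]
wrist_force: [-0.2, -0.3, 0.4]
grip_width: 0.498
```

```bash
python3 - <<'E'
from go import *; import pickle
c=imaging.camera('wrist'); save(c,'w37'); pickle.dump(c,open('c37.pkl','wb'))
to(.431,-.048,.027,1.427)
p=[.4310,-.048,-.144]
overlay(c,carpolys(p),(180,80,440,340),'o37')
E
```

```text
t 54.35 at [ 0.4318 -0.0474  0.1212] phi 1.426 j6 -1.79 tilt [ 0. -0.] F [ 0.1 -0.4 -0.4] w 0.5
 rz units -0.01 | then tool shift units x,y,z: [ 0.03 -0.03  3.77]
```

View pics/w37.png

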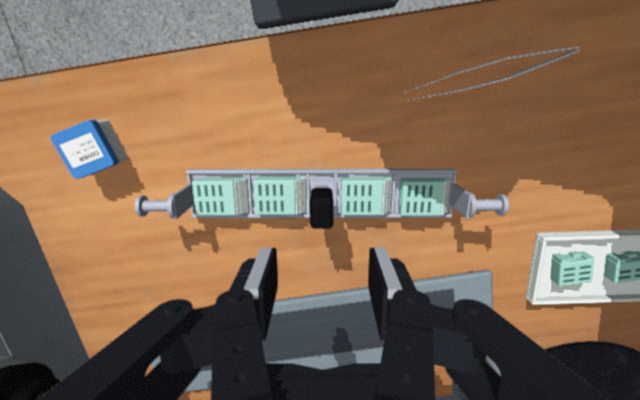

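View pics/o37.png

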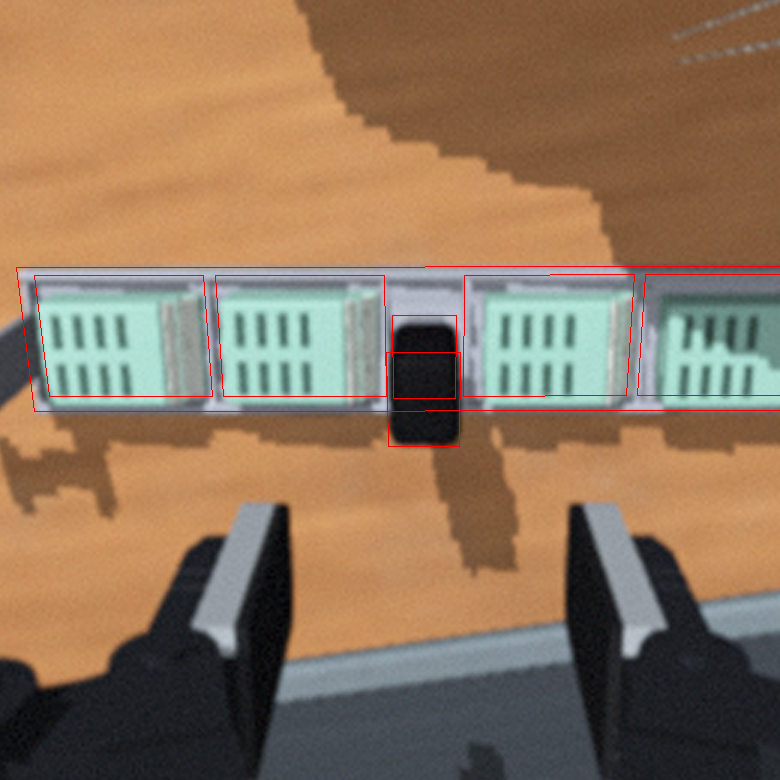

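The model overlay matches the carrier, all four cassettes lie within their lips, and the handle (425) is centred between the fingers (428). Descending and gripping the handle.

{"method": "drive_tool", "body": {"plan": [[0.03, -0.03, 0.8, 0, 0, 0, 0.5], [0, 0, 0.8, 0, 0, 0, 0.5], [0, 0, 0.8, 0, 0, 0, 0.5], [0, 0, 0.6, 0, 0, 0, 0.5], [0, 0, 0.5, 0, 0, 0, 0.5], [0, 0, 0.22, 0, 0, 0, 0.5], [0, 0, 0, 0, 0, 0, 0.5], [0, 0, 0, 0, 0, 0, 0.5]], "force": 70}}

```text
time_s: 55.02
ee_pos: [0.4311, -0.0477, 0.0286]
ee_rot: [0.072, 0.997, -0.0, 0.001]
wrist_force: [0.2, 0.7, 0.6]
grip_width: 0.501
```

```bash
python3 - <<'E'
from go import *; import pickle
c=imaging.camera('wrist'); save(c,'w38')
to(.431,-.048,.027,1.427)
E
```

```text
t 55.07 at [ 0.4312 -0.0477  0.0288] phi 1.427 j6 -1.8 tilt [ 0.002 -0.001] F [-0.1  0.6  1.4] w 0.498
 rz units 0.0 | then tool shift units x,y,z: [ 0.01 -0.01  0.07]
```

View pics/w38.png

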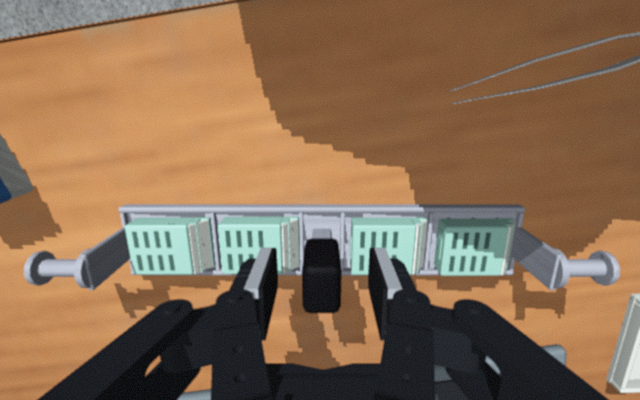

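{"method": "drive_tool", "body": {"plan": [[0, 0, 0, 0, 0, 0, 0.7], [0, 0, 0, 0, 0, 0, 0.9], [0, 0, 0, 0, 0, 0, 0.9], [0, 0, 0, 0, 0, 0, 0.9], [0, 0, 0, 0, 0, 0, 0.9], [0, 0, 0, 0, 0, 0, 0.9], [0, 0, 0, 0, 0, 0, 0.9], [0, 0, 0, 0, 0, 0, 0.9]]}}

```text
time_s: 55.73
ee_pos: [0.4309, -0.0476, 0.0291]
ee_rot: [0.072, 0.997, -0.0, 0.001]
wrist_force: [0.6, 0.3, 6.2]
grip_width: 0.173
```

{"method": "drive_tool", "body": {"plan": [[0, 0, -0.1, 0, 0, 0, 0.9], [0, 0, -0.2, 0, 0, 0, 0.9], [0, 0, -0.3, 0, 0, 0, 0.9], [0, 0, -0.3, 0, 0, 0, 0.9], [0, 0, -0.2, 0, 0, 0, 0.9], [0, 0, 0, 0, 0, 0, 0.9], [0, 0, 0, 0, 0, 0, 0.9]]}}

```text
time_s: 56.32
ee_pos: [0.4307, -0.0475, 0.0561]
ee_rot: [0.072, 0.997, -0.0, 0.001]
wrist_force: [0.2, -0.4, -4.5]
grip_width: 0.168
```

```bash
python3 - <<'E'
from go import *; import pickle
c=imaging.camera('wrist'); save(c,'w39'); pickle.dump(c,open('c39.pkl','wb'))
to(.5593,-.0726,.11,1.587)
c=imaging.camera('side'); save(c,'s39'); im=cv2.cvtColor(c['frame'],cv2.COLOR_RGB2BGR)[110:260,240:420]
cv2.imwrite('pics/s39z.png',cv2.resize(im,None,fx=4,fy=4,interpolation=cv2.INTER_CUBIC))
E
```

```text
t 56.37 at [ 0.4304 -0.0474  0.0558] phi 1.427 j6 -1.8 tilt [ 0. -0.] F [-0.3  0.1 -4.3] w 0.176
 rz units -1.52 | then tool shift units x,y,z: [-5.14 -1.09 -2.17]
```

View pics/w39.png

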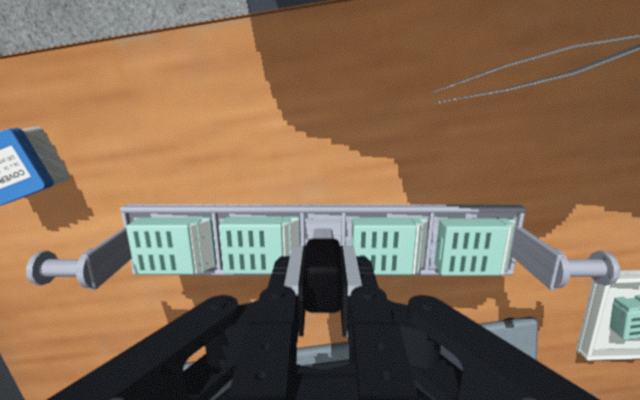

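View pics/s39z.png

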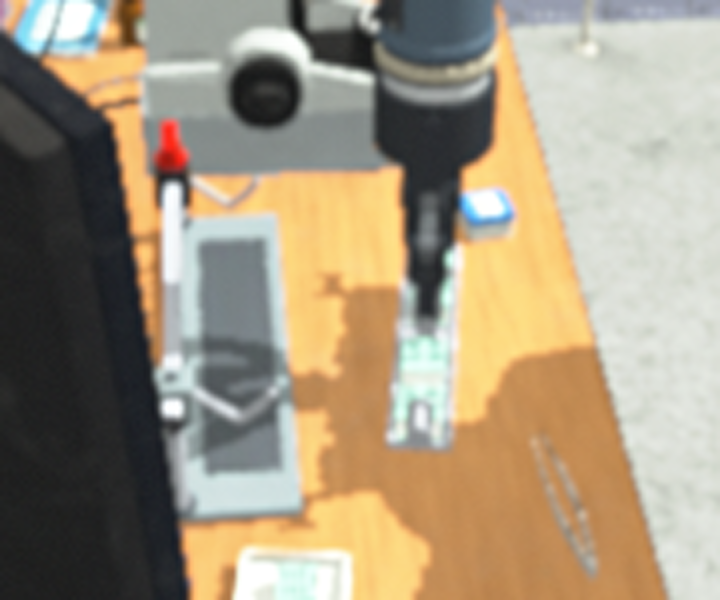

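The carrier is held level and lifted clear. Raising it slowly, turning it to the stand's yaw, then moving over the hooks.

{"method": "drive_tool", "body": {"plan": [[0, 0, -0.15, 0, 0, 0, 0.9], [0, 0, -0.3, 0, 0, 0, 0.9], [0, 0, -0.4, 0, 0, 0, 0.9], [0, 0, -0.4, 0, 0, 0, 0.9], [0, 0, -0.4, 0, 0, 0, 0.9], [0, 0, -0.35, 0, 0, 0, 0.9], [0, 0, -0.2, 0, 0, -0.1, 0.9], [0, 0, 0, 0, 0, -0.2, 0.9], [0, 0, 0, 0, 0, -0.3, 0.9], [0, 0, 0, 0, 0, -0.3, 0.9], [0, 0, 0, 0, 0, -0.3, 0.9], [0, 0, 0, 0, 0, -0.2, 0.9], [0, 0, 0, 0, 0, -0.12, 0.9], [0, 0, 0, 0, 0, 0, 0.9]]}}

```text
time_s: 57.58
ee_pos: [0.4301, -0.0473, 0.1103]
ee_rot: [-0.008, 1.0, 0.0, -0.0]
wrist_force: [0.8, 0.1, -4.1]
grip_width: 0.174
```

```bash
python3 - <<'E'
from go import *
to(.5593,-.0726,.11,1.587)
E
```

```text
t 57.58 at [ 0.4301 -0.0473  0.1103] phi 1.587 j6 -1.96 tilt [-0.001  0.   ] F [ 0.8  0.1 -4.1] w 0.174
 rz units 0.0 | then tool shift units x,y,z: [-5.15 -1.09  0.01]
```

{"method": "drive_tool", "body": {"plan": [[-0.1, -0.02, 0, 0, 0, 0, 0.9], [-0.2, -0.04, 0, 0, 0, 0, 0.9], [-0.3, -0.06, 0, 0, 0, 0, 0.9], [-0.4, -0.09, 0, 0, 0, 0, 0.9], [-0.4, -0.09, 0, 0, 0, 0, 0.9], [-0.4, -0.09, 0, 0, 0, 0, 0.9], [-0.4, -0.09, 0, 0, 0, 0, 0.9], [-0.4, -0.09, 0, 0, 0, 0, 0.9], [-0.4, -0.09, 0, 0, 0, 0, 0.9], [-0.4, -0.09, 0, 0, 0, 0, 0.9], [-0.4, -0.08, 0, 0, 0, 0, 0.9], [-0.4, -0.08, 0, 0, 0, 0, 0.9], [-0.35, -0.07, 0, 0, 0, 0, 0.9], [-0.3, -0.06, 0, 0, 0, 0, 0.9], [-0.2, -0.04, 0, 0, 0, 0, 0.9], [-0.1, -0.02, 0, 0, 0, 0, 0.9], [0, 0, 0, 0, 0, 0, 0.9], [0, 0, 0, 0, 0, 0, 0.9]]}}

```text
time_s: 59.08
ee_pos: [0.559, -0.0727, 0.1104]
ee_rot: [-0.008, 1.0, 0.0, -0.001]
wrist_force: [0.2, 0.4, -4.6]
grip_width: 0.169
```

```bash
python3 - <<'E'
from go import *; import pickle
to(.5593,-.0726,.051,1.587)
c=imaging.camera('wrist'); save(c,'w41'); pickle.dump(c,open('c41.pkl','wb'))
c=imaging.camera('side'); save(c,'s41'); im=cv2.cvtColor(c['frame'],cv2.COLOR_RGB2BGR)[100:250,230:380]
cv2.imwrite('pics/s41z.png',cv2.resize(im,None,fx=4,fy=4,interpolation=cv2.INTER_CUBIC))
E
```

```text
t 59.08 at [ 0.559  -0.0727  0.1104] phi 1.587 j6 -1.91 tilt [-0.001  0.   ] F [ 0.2  0.4 -4.6] w 0.169
 rz units -0.0 | then tool shift units x,y,z: [-0.01  0.    2.38]
```

View pics/w41.png

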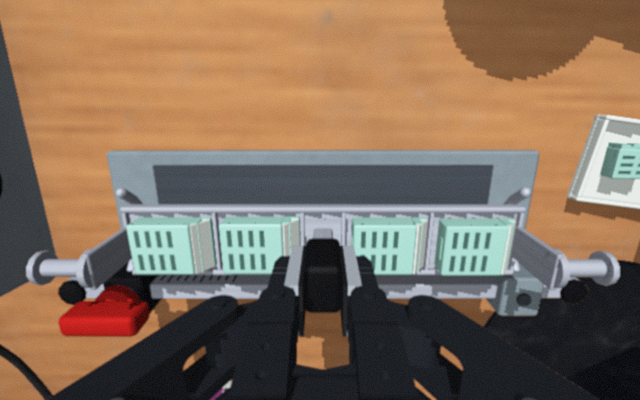

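View pics/s41z.png

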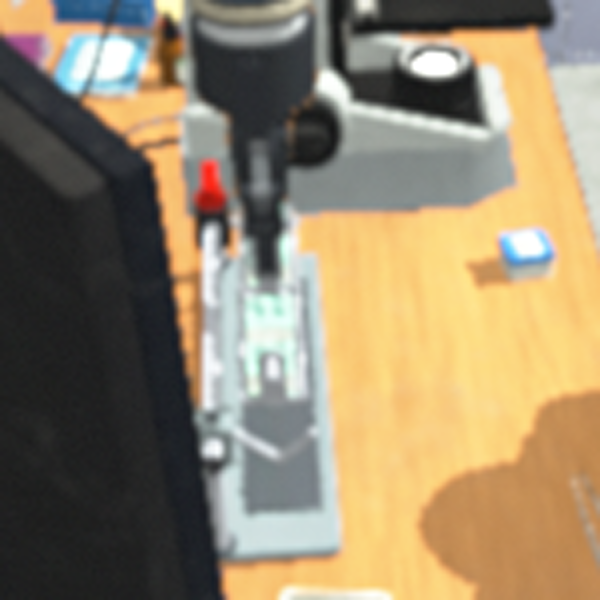

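The hook tips (121,194) and (525,194) sit symmetrically under the pin stretches at about 65 and 587, and both pins are at row 268, so it's level. Lowering most of the way.

{"method": "drive_tool", "body": {"plan": [[0, 0, 0.1, 0, 0, 0, 0.9], [0, 0, 0.2, 0, 0, 0, 0.9], [0, 0, 0.25, 0, 0, 0, 0.9], [0, 0, 0.25, 0, 0, 0, 0.9], [0, 0, 0.25, 0, 0, 0, 0.9], [0, 0, 0.25, 0, 0, 0, 0.9], [0, 0, 0.2, 0, 0, 0, 0.9], [0, 0, 0.2, 0, 0, 0, 0.9], [0, 0, 0.1, 0, 0, 0, 0.9], [0, 0, 0, 0, 0, 0, 0.9], [0, 0, 0, 0, 0, 0, 0.9]]}}

```text
time_s: 60.1
ee_pos: [0.5595, -0.0729, 0.0654]
ee_rot: [-0.008, 1.0, 0.0, -0.0]
wrist_force: [0.9, 0.1, -4.9]
grip_width: 0.169
```

```bash
python3 - <<'E'
from go import *; import pickle
to(.5593,-.0726,.051,1.587)
c=imaging.camera('wrist'); save(c,'w42'); pickle.dump(c,open('c42.pkl','wb'))
c=imaging.camera('side'); save(c,'s42'); im=cv2.cvtColor(c['frame'],cv2.COLOR_RGB2BGR)[100:250,230:380]
cv2.imwrite('pics/s42z.png',cv2.resize(im,None,fx=4,fy=4,interpolation=cv2.INTER_CUBIC))
E
```

```text
t 60.1 at [ 0.5595 -0.0729  0.0654] phi 1.586 j6 -1.91 tilt [-0.  0.] F [ 0.9  0.1 -4.9] w 0.169
 rz units -0.0 | then tool shift units x,y,z: [0.01 0.01 0.58]
```

View pics/w42.png

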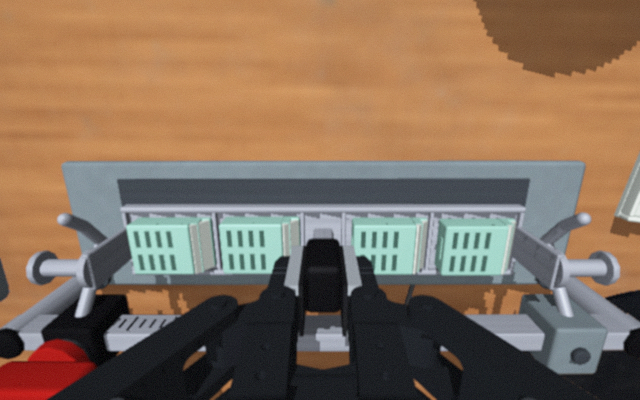

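View pics/s42z.png

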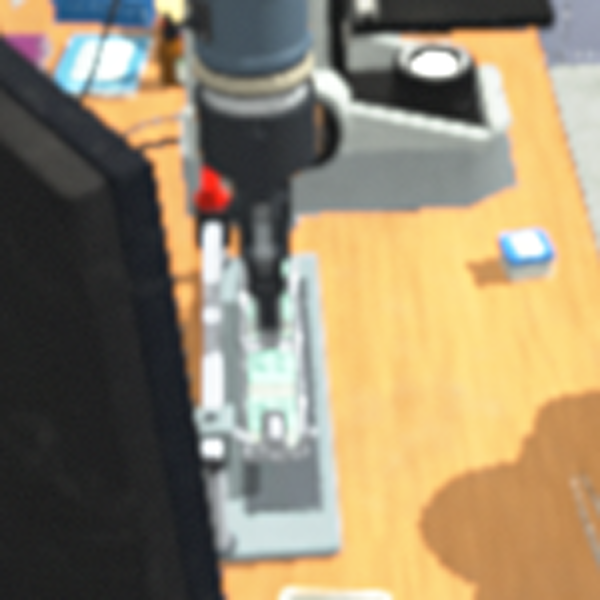

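Both hook bars run between the uprights and end discs under the pins. Lowering the last 14 mm gently.

{"method": "drive_tool", "body": {"plan": [[0, 0, 0.12, 0, 0, 0, 0.9], [0, 0, 0.12, 0, 0, 0, 0.9], [0, 0, 0.1, 0, 0, 0, 0.9], [0, 0, 0.08, 0, 0, 0, 0.9], [0, 0, 0.05, 0, 0, 0, 0.9], [0, 0, 0.03, 0, 0, 0, 0.9], [0, 0, 0, 0, 0, 0, 0.9], [0, 0, 0, 0, 0, 0, 0.9]]}}

```text
time_s: 60.87
ee_pos: [0.5593, -0.0729, 0.053]
ee_rot: [-0.008, 1.0, 0.0, -0.0]
wrist_force: [-0.9, 0.2, -3.5]
grip_width: 0.173
```

```bash
python3 - <<'E'
from go import *; import pickle
to(.5593,-.0726,.051,1.587); print(sensors.observe()['wrist_torque'])
c=imaging.camera('wrist'); save(c,'w43'); pickle.dump(c,open('c43.pkl','wb'))
E
```

```text
t 60.87 at [ 0.5593 -0.0729  0.053 ] phi 1.587 j6 -1.91 tilt [-0.  0.] F [-0.9  0.2 -3.5] w 0.173
 rz units -0.0 | then tool shift units x,y,z: [0.   0.01 0.08]
[0.05011813 0.09819339 0.00722901]
```

View pics/w43.png

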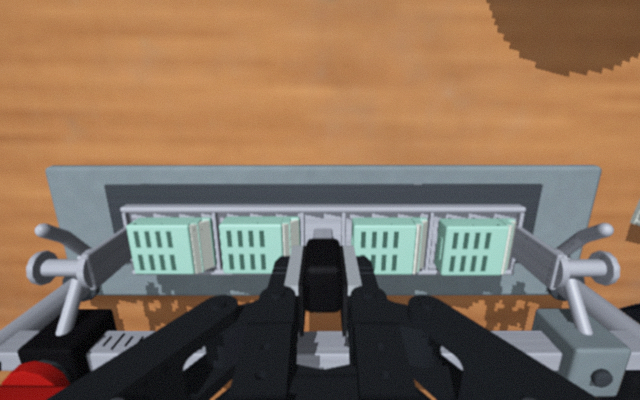

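{"method": "drive_tool", "body": {"plan": [[0, 0, 0.03, 0, 0, 0, 0.9], [0, 0, 0.03, 0, 0, 0, 0.9], [0, 0, 0, 0, 0, 0, 0.9], [0, 0, 0, 0, 0, 0, 0.9]]}}

```text
time_s: 61.25
ee_pos: [0.5595, -0.0729, 0.0526]
ee_rot: [-0.008, 1.0, -0.0, 0.0]
wrist_force: [-1.5, -0.0, 5.2]
grip_width: 0.171
```

{"method": "drive_tool", "body": {"plan": [[0, 0, 0.03, 0, 0, 0, 0.9], [0, 0, 0.02, 0, 0, 0, 0.9], [0, 0, 0, 0, 0, 0, 0.9], [0, 0, 0, 0, 0, 0, 0.9]]}}

```text
time_s: 61.58
ee_pos: [0.5596, -0.0729, 0.0524]
ee_rot: [-0.008, 1.0, -0.0, 0.0]
wrist_force: [-4.6, 1.1, 12.7]
grip_width: 0.178
```

The pins are seated (resistance rose to 12.7 N). I'll ease the pressure and release.

{"method": "drive_tool", "body": {"plan": [[0.02, 0, -0.05, 0, 0, 0, 0.9], [0, 0, 0, 0, 0, 0, 0.9], [0, 0, 0, 0, 0, 0, 0.9]]}}

```text
time_s: 61.83
ee_pos: [0.5594, -0.0729, 0.0525]
ee_rot: [-0.008, 1.0, -0.0, 0.001]
wrist_force: [-2.3, 1.6, 6.8]
grip_width: 0.17
```

{"method": "drive_tool", "body": {"plan": [[0, 0, 0, 0, 0, 0, 0.82], [0, 0, 0, 0, 0, 0, 0.8], [0, 0, 0, 0, 0, 0, 0.78], [0, 0, 0, 0, 0, 0, 0.75], [0, 0, 0, 0, 0, 0, 0.7], [0, 0, 0, 0, 0, 0, 0.65], [0, 0, 0, 0, 0, 0, 0.6], [0, 0, 0, 0, 0, 0, 0.6]], "force": 20}}

```text
time_s: 62.5
ee_pos: [0.559, -0.0729, 0.0514]
ee_rot: [-0.008, 1.0, 0.0, -0.0]
wrist_force: [-0.6, -0.1, -0.1]
grip_width: 0.4
```

```bash
python3 - <<'E'
from go import *
to(.5593,-.0726,.13,1.587)
c=imaging.camera('wrist'); save(c,'w44')
E
```

```text
t 62.5 at [ 0.559  -0.0729  0.0514] phi 1.586 j6 -1.91 tilt [-0.  0.] F [-0.6 -0.1 -0.1] w 0.4
 rz units -0.01 | then tool shift units x,y,z: [-0.01  0.01 -3.14]
```

View pics/w44.png

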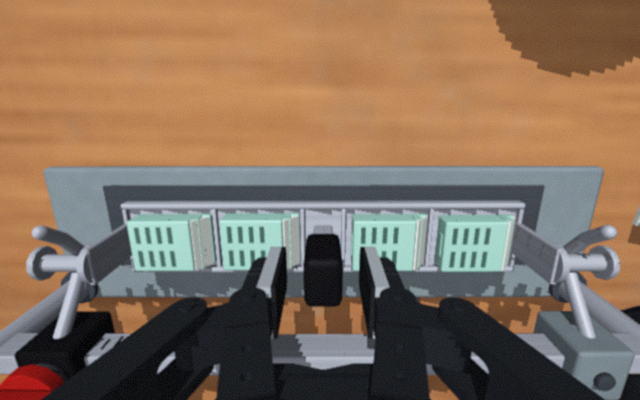

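Released, and the carrier hangs level with the fingers clear of the handle. Lifting straight up and away.

{"method": "drive_tool", "body": {"plan": [[0, 0, -0.2, 0, 0, 0, 0.6], [0, 0, -0.4, 0, 0, 0, 0.6], [0, 0, -0.6, 0, 0, 0, 0.6], [0, 0, -0.7, 0, 0, 0, 0.6], [0, 0, -0.8, 0, 0, 0, 0.6], [0, 0, -0.8, 0, 0, 0, 0.6], [0, 0, -0.8, 0, 0, 0, 0.6], [0, 0, -0.8, 0, 0, 0, 0.6], [0.6, 0, -0.8, 0, 0, 0, 0.6], [0.8, 0.3, 0, 0, 0, 0, 0.6], [0.8, 0.3, 0, 0, 0, 0, 0.6], [0.4, 0.2, 0, 0, 0, 0, 0.6], [0, 0, 0, 0, 0, 0, 0.6], [0, 0, 0, 0, 0, 0, 0.6], [0, 0, 0, 0, 0, 0, 0.6], [0, 0, 0, 0, 0, 0, 0.6]]}}

```text
time_s: 63.88
ee_pos: [0.4952, -0.0545, 0.1991]
ee_rot: [-0.008, 1.0, -0.0, 0.001]
wrist_force: [0.1, 0.7, 0.2]
grip_width: 0.403
```

```bash
python3 - <<'E'
from go import *; import pickle
s=sensors.observe(); print(s['time_s'],s['ee_pos'],s['wrist_force'])
c=imaging.camera('wrist'); save(c,'w45'); pickle.dump(c,open('c45.pkl','wb'))
c=imaging.camera('side'); save(c,'s45'); im=cv2.cvtColor(c['frame'],cv2.COLOR_RGB2BGR)[100:300,220:420]
cv2.imwrite('pics/s45z.png',cv2.resize(im,None,fx=3,fy=3,interpolation=cv2.INTER_CUBIC))
E
```

```text
63.8833 [ 0.49523955 -0.05452789  0.19914859] [0.11509682 0.66316077 0.23913963]
```

View pics/w45.png

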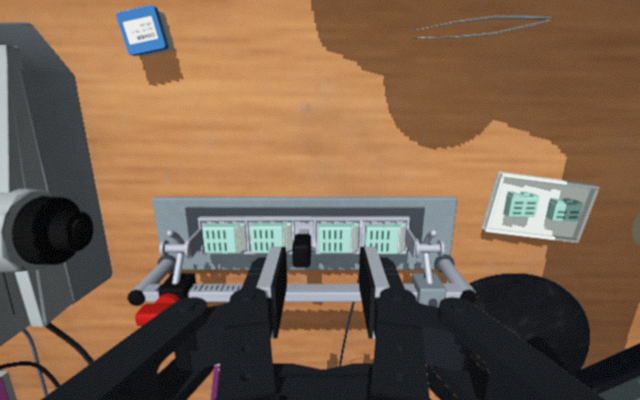

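View pics/s45z.png

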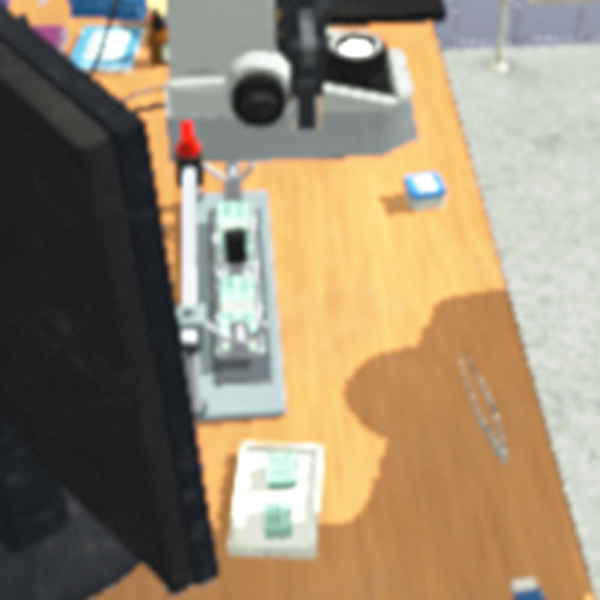

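The carrier hangs on both hooks (pins at (172,245) and (432,245)) with four cassettes in it. Both snapped pieces are in the dish, and the other objects are where they were. Handing in.

```bash
python3 - <<'E'
from h import *
print(arm.finish_job()); print(sensors.observe()['time_s'])
E
```

```text
the job is handed in; nothing more can be done
None
the job is handed in; nothing more can be done
```

The job is done and handed in at about 64 s of the allowed 208 s. All four whole cassettes lie flat in the carrier's pockets, and both snapped ones are in the white dish. I loosened the red knob about 72°, drew the right hook out about 41 mm and turned the knob back to its tight stop. The loaded carrier then went onto both hooks, level, and I let go.

**Last checks:**
- The final pictures show the carrier hanging level on both hooks with all four cassettes in it. The two snapped pieces are in the dish, the knob lies along the rail, and the bystanders visible there are unmoved. The tape roll was last seen in place earlier in the run.
- The wrist force was near zero after release.

**What disagreed:**
- **Hook spacing:** the readings ran from 0.2325 to 0.2337 m against the 0.234 m wanted. The wrist camera read the stand's 320 mm base 0.7% short, and correcting for that gives about 0.234–0.235 m.
- **Third pocket:** the cassette touched something on its first lowering (about 4.5 N). I lifted it, moved it about 1 mm, and it then went in without contact.

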